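# Open the drop-front organizer under the wire shelf

### The job

Open the gray organizer that stands under the wire shelf: pull both of its sprung latch knobs up to their stops so that they catch and stay up, then take the front by its tab and swing it all the way down, flat. The amber jar stands where the front comes down, so first set it upright on the board out of the way; leave the bowl, the lint brush and the tin where they are, and do not knock the jar over.

Things in the scene. Friction and masses are not known exactly. Their poses are not given: they have to be found in the camera images.
- organizer: Gray plastic tackle-style organizer with a drop front, fixed, 300 mm wide, 195 mm deep, 120 mm high, under the wire shelf. Origin on the board under the middle of its closed front; x points into the box (away from the robot), y to the left seen by the robot, z up. Box top at 120 mm; the housing round each knob (36 mm across) reaches 130 mm.
- knob_left (a point): Left sprung lift knob (black ribbed upright cylinder, 29 mm across, 41 mm tall) on top of the box, 22 mm behind its front, 95 mm left of its middle. The point is on its axis, 12 mm below its flat top, 160 mm above the board when the knob is down; it rises with the knob. A 12 mm wide steel spring leaf stands behind the knob; its left and right sides are free.
- latch_left (a joint): Lift of the left knob, m: 0 down (its pin locks the front), 0.027 at its upper stop. A spring draws it down (6 N at 0, 9 N at the stop): let go early, it snaps back. In the last 3 mm before the stop the leaf snaps in under it; let go, it then stays up at about 0.023.
- knob_right (a point): Right sprung lift knob (black ribbed upright cylinder, 29 mm across, 41 mm tall) on top of the box, 22 mm behind its front, 95 mm right of its middle. The point is on its axis, 12 mm below its flat top, 160 mm above the board when the knob is down; it rises with the knob. A 12 mm wide steel spring leaf stands behind the knob; its left and right sides are free.
- latch_right (a joint): Lift of the right knob, m: 0 down (its pin locks the front), 0.027 at its upper stop. A spring draws it down (6 N at 0, 9 N at the stop): let go early, it snaps back. In the last 3 mm before the stop the leaf snaps in under it; let go, it then stays up at about 0.023.
- front_tab (a point): Pull tab of the drop front: upright tongue in the front's plane, rising from the middle of its top edge between the knobs; 30 mm wide (left to right), 10 mm thick, top end 168 mm above the board when closed (48 mm above the box). The point is at mid-width and mid-thickness, 15 mm below the top end, 141 mm from the hinge axis; it moves with the front.
- front (a joint): Angle of the drop front, rad: 0 closed (upright), 1.571 fully down (flat towards the robot). Gray panel 10 mm thick, 296 mm wide, 106 mm high; its tab reaches 156 mm from the hinge. Damped hinge: it stays put when upright, and from about 0.15 rad it sinks by its own weight at about 1 rad/s. Locked while either knob is down.
- front_hinge (a point): Middle of the front's hinge axis, along its lower edge, 12 mm above the board, parallel to the organizer's y axis. The front swings down towards the robot about it, so the board must be clear for 160 mm before it.
- wire_shelf: Fixed chrome wire shelf over the organizer, 430 mm wide, 240 mm deep, wires 292 to 302 mm above the board, wire legs at both ends, stock on top. Origin on the board under the middle of its front edge; x to its back, y left seen by the robot. The edge lies 3 mm before to 17 mm behind the knobs: an upright gripper over a knob strikes it; one leaning back 30 to 40 degrees passes.
- jar_center (a point): Amber glass jar with a black twist cap, loose, upright, 58 mm across, 95 mm high; the cap (52 mm across) takes the top 16 mm. The point is its centre, half-way up. At the start it stands before the organizer where the front comes down.
- bowl_center (a point): Green ceramic catchall bowl, loose, 130 mm across, 50 mm high. The point is on its axis, half-way up. Leave it.
- lint_brush_center (a point): Stainless steel lint brush, loose, lying flat, 200 mm long: its x axis runs along it, with the 50 mm wide, 18 mm thick head on the +x side (to +100 mm) and the 18 mm thick handle on the -x side (to -101 mm). The point is at mid-length, 12.5 mm above the board. Leave it.
- polish_tin_center (a point): Flat round steel polish tin, loose, 78 mm across, 24 mm high. The point is its centre. Leave it.
There are look-alikes about, which are no part of the job. What is meant by the part that bears jar_center is not red, and is the smaller of those in its own colour.

How it is judged:
On the way:
1. both knobs are pulled up and stay caught, with the front still closed (value of joint each of latch_left, latch_right above 0.02 m and value of joint front below 0.15 rad), for 0.2 s.
At the end, for the whole second after the job is handed in: The front lies fully down (within 5 degrees of flat), both knobs stay up on their catches (lifted at least 20 mm), the jar stands upright on the board (within 6 degrees, on its foot) not touching the front, and the bowl, the lint brush and the tin are within 20 mm of where they were (value of joint front above 1.48 rad and value of joint each of latch_left, latch_right above 0.02 m and angle between jar_center's own z axis and vertical below 0.1 rad and height (world z) of jar_center between 0.043 and 0.052 m and contact force between jar and front below 0.2 N and distance of each of bowl_center, lint_brush_center, polish_tin_center from where it was at the start of the episode below 0.02 m).
It fails at once if the jar is knocked over (angle between jar_center's own z axis and vertical above 0.8 rad).
It fails at once if the bowl, the lint brush or the tin is pushed away (distance of any of bowl_center, lint_brush_center, polish_tin_center from where it was at the start of the episode above 0.02 m).
It also fails if it takes over 61 s, if anything falls off the work surface, if the arm or the gripper's body presses on something with over 40 N, if the wrist force passes 120 N, or if a joint passes its speed limit or range.

### The arm

A 6-joint arm with a two-finger parallel gripper is mounted at the origin on the work surface. World frame = base frame: x ahead of the robot, y to its left, z up, the work surface at z = 0. Lengths are in m, angles in rad, forces in N, time in s.
With the tool pointing down it reaches from about 0.35 to 0.775 m from the base axis. Payload 7.3 kg.
Tool frame: the origin (TCP) lies at the very end of the fingers, on their centre line; the grasp point (between the pads) lies 19 mm behind it; x points along the fingers, y is the direction in which the jaws open and shut, and the axes are right-handed (so a half turn about x gives the same grasp; the last joint's range is limited). The gripper opens to 92 mm and grips with 3 to 60 N. Pads are 19 mm wide; open, the fingers measure 130 mm over their backs; the gripper's body (75 mm by 190 mm) begins 47 mm behind the grasp point.
Start: joints at [-1.317, 0.342, 1.524, -0, 1.275, -0.146], TCP at [0.204, -0.484, 0.227] pointing down, gripper open.
Joint ranges: [-2.53, 2.53], [-0.77, 2.02], [0.04, 2.7], [-1, 4.14], [0.28, 2.66], [-3.11, 3.11]. Speed limits (rad/s): [2.57, 2.57, 3.14, 3.14, 3.14, 3.14].

### API

Orientations are given as [roll, pitch, yaw] about the fixed x, y, z axes, in that order (R = Rz(yaw) Ry(pitch) Rx(roll)).
In Python, from cell import observe, vision, job gives the robot as it stands.
- The arm moves only by the tool send_rows, never from a script. Its argument "motion" is a list of rows, each an object with "hand": the opening, from -1 (shut) to 1 (fully open), so that 0 is half open; "slide": the shift along the tool's x, y, z in mm, a list of three; "spin": the turn about the tool's x in rad. In form: [{"hand": hand, "slide": [tx, ty, tz], "spin": spin}, ...]. A call has 1 to 8 rows; each row shifts and turns the pose as measured when the row begins, along the tool's axes as they then stand; what a row does not reach is not made up. A row lasts 1/10 s, in which the tool goes at most 50 mm and 8.59 degrees, less where a joint would pass 70% of its speed; a pose out of reach is approached as far as the arm can. A call with a gripper value outside its range is refused whole. The fingers move at their own pace and stop on an object; "grip_force" is the grip in N (left out, the last holds). Time passes only in rows, so rows that do not move let the fingers close. It gives the time, the measured TCP pose, the force and the opening at its end, in the units of the state.
- observe(): the state, without advancing time (a new reading comes with each control period).
- vision.read_camera(name): name is "side" or "top"; returns a dict with "pixels" (480x640x3 uint8, blue, green, red), "range_z" (480x640 float32, m along the optical axis (not along the pixel's ray), 0 where there is no reading), "fx", "fy", "cx", "cy" (pixels), "world_from_camera" (4x4, takes a point from camera to world coordinates). Camera axes: x right, y down, z forward; pixel columns grow to the right and rows downward; lengths in m; the calibration is good to about 2 mm. A picture is of the moment at which its call begins.
- job.hand_in(): hands the job in, once; it reports no verdict.
Trained networks look in a picture, given as the dict that the camera call returned (one of the last four; its "shot" number tells which), for a name from the list of things; names that differ only in an ending like _2 or _b are one class to them, and where a whole thing is asked for, a point or a joint stands for the part that bears it (a point fixed in the world has none). Each returns a list of dicts, best first, with "conf" (0 to 1); they miss things now and then, are a little off and sometimes report something else, mostly with a low value. They report only what shows in the picture. A call takes as long as a camera call. They do not tell look-alikes from the thing itself.
- vision.search_frame(picture, thing): "uv" ([column, row] in pixels, amid what is visible of it).
- vision.cut_out(picture, thing): "mask" (480x640 bool, what is visible of it) and "uv" ([column, row] in pixels, amid what is visible of it).
The state is a dict: "time": time; "qpos": joint angles; "qvel": joint speeds; "joint_efforts": joint torques, N m; "tool_pos": TCP position; "tool_rot": TCP orientation; "contact_force": force on the tool from outside, world axes, zero at the start; "torque": the same for the moment, N m; "opening": finger opening in m.
Only numpy, scipy, OpenCV 4.12 (cv2) and the standard library are available. Lean on these libraries where they do the work, as an engineer would, in place of code of your own. Each camera call takes 0.05 s, during which the arm holds its last target.

## Working session

There is one attempt and no reset: what is moved stays moved. The work goes in short steps, Python scripts to look and compute and a tool call to move; the robot and the scene stay as the last step left them, time stands still between calls to the robot, and variables do not carry over. Pictures are saved under pics/ and viewed, and the job is handed in when it is done.

Besides the shell and the picture viewer there is one more tool, called after "Emit:" by a JSON object that holds its "method" and its "body". send_rows: Moves the arm, as the interface text tells. Its arguments: {"type":"object","properties":{"motion":{"type":"array","items":{"type":"object","properties":{"hand":{"type":"number"},"slide":{"type":"array","items":{"type":"number"}},"spin":{"type":"number"}}}},"grip_force":{"type":"number"}},"required":["motion"]}

```bash
ls; mkdir -p pics; python3 - <<'E'
from cell import observe, vision, job
import cv2
print(observe())
for n in ("side","top"):
    p=vision.read_camera(n); cv2.imwrite(f"pics/{n}0.png",p["pixels"])
    print(n,p["fx"],p["cx"],p["cy"],p["world_from_camera"],p["shot"])
    import numpy as np; np.savez(f"{n}0.npz",**{k:v for k,v in p.items()})
    for t in ["jar_center","organizer","knob_left","knob_right","front_tab","bowl_center","lint_brush_center","polish_tin_center","wire_shelf"]:
        print(t,[(d["uv"],round(d["conf"],2)) for d in vision.search_frame(p,t)])
print(observe()["time"])
E
```

```text
pics
{'time': 0.0, 'qpos': array([-1.31699840e+00,  3.42744522e-01,  1.52504927e+00,  5.15381405e-06,
        1.27538745e+00, -1.45984018e-01]), 'qvel': array([-0.00109343,  0.0003233 , -0.00065373, -0.0003721 ,  0.00037181,
       -0.00089066]), 'joint_efforts': array([-1.67257822e-03, -4.31255865e+01, -2.44218671e+01,  7.18111242e-02,
        5.61797374e-02, -9.93968547e-05]), 'tool_pos': array([ 0.20426258, -0.48317924,  0.22602239]), 'tool_rot': array([-1.71988258,  1.56920773,  1.82149052]), 'contact_force': array([ 0.80114611, -0.28589034, -0.13445157]), 'torque': array([0.0036078 , 0.02929656, 0.0009891 ]), 'opening': 0.09171471550422812}
side 604.9578032942699 318.7181710426617 238.536304788878 [[-0.71858909 -0.47753848  0.50555586 -0.23990154]
 [-0.69542918  0.49638673 -0.51959452  0.79689191]
 [-0.00282485 -0.72495325 -0.68879228  1.1167495 ]
 [ 0.          0.          0.          1.        ]] 1
jar_center [([335.4, 329.9], 0.9), ([342.2, 250.0], 0.71), ([389.1, 253.8], 0.69), ([298.2, 191.2], 0.4), ([414.7, 218.1], 0.18)]
organizer [([256.0, 230.8], 0.88), ([370.0, 192.9],
[... 272 characters left out ...]
0], 0.71), ([274.7, 242.5], 0.52)]
wire_shelf [([228.8, 119.5], 0.59)]
top 442.04998348664543 312.8189766501253 239.48595178998787 [[ 0.025225   -0.98905564  0.14537068  0.36612889]
 [-0.99962248 -0.02653947 -0.00710968  0.03488192]
 [ 0.01088993 -0.14513646 -0.98935172  0.92199944]
 [ 0.          0.          0.          1.        ]] 2
jar_center [([361.5, 312.3], 0.75), ([227.0, 336.0], 0.71), ([337.5, 249.3], 0.61)]
organizer [([286.7, 148.5], 0.6)]
knob_left [([229.3, 167.9], 0.63)]
knob_right [([339.8, 163.6], 0.69)]
front_tab [([288.8, 189.7], 0.8)]
bowl_center [([455.3, 207.8], 0.71)]
lint_brush_center []
polish_tin_center [([459.8, 282.9], 0.94)]
wire_shelf [([306.0, 38.6], 0.61)]
1.0
```

View pics/side0.png

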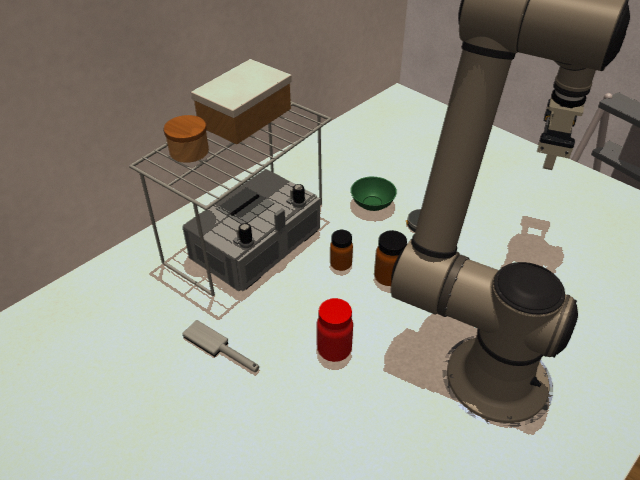

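View pics/top0.png

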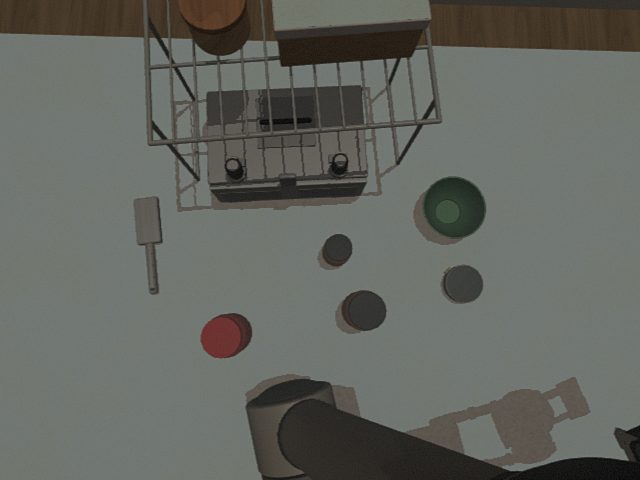

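Side view: the red jar is at (335,330), one amber jar is at (342,250) and a larger amber one at (389,258). In the top view they are at (226,336), (338,249) and (364,310). The smaller amber jar at top (338,249) fits: it isn't red, it's the smaller of the two ambers, and it stands before the front. I'll confirm it in a crop and measure.

```bash
cat > h.py <<'E'
import numpy as np
def load(n): 
    d=np.load(n+".npz"); return {k:d[k] for k in d.files}
def cloud(p):
    v,u=np.mgrid[0:480,0:640]; z=p["range_z"]
    c=np.stack([(u-p["cx"])/p["fx"]*z,(v-p["cy"])/p["fy"]*z,z],-1)
    T=p["world_from_camera"]; w=c@T[:3,:3].T+T[:3,3]; w[z<=0]=np.nan; return w
E
python3 - <<'E'
from h import *
import cv2
s=load("side0");t=load("top0")
a=cv2.resize(s["pixels"][160:380,180:460],None,fx=2.4,fy=2.4); cv2.imwrite("pics/crop0.png",a)
b=cv2.resize(t["pixels"][140:350,190:500],None,fx=2.4,fy=2.4); cv2.imwrite("pics/crop1.png",b)
for nm,p in (("side",s),("top",t)):
    w=cloud(p); 
    R=lambda u0,u1,v0,v1:w[v0:v1,u0:u1].reshape(-1,3)
    boxes={"side":dict(jar=(325,360,225,275),big=(370,412,228,285),kl=(234,258,220,245),kr=(288,308,180,205),tab=(268,292,205,235),bowl=(345,402,174,215),brush=(175,265,315,375),tin=(400,440,205,240)),
     "top":dict(jar=(315,360,228,272),big=(338,392,285,336),red=(196,258,308,362),kl=(220,248,154,184),kr=(326,354,148,180),tab=(276,302,172,200),bowl=(415,495,170,245),brush=(125,170,190,300),tin=(436,490,258,310))}[nm]
    for k,bx in boxes.items():
        q=R(*bx); lim=.155 if k in("tab",) else .135 if k in("kl","kr") else .008
        q=q[(q[:,2]>lim)&(q[:,2]<.2)]
        if len(q)==0: print(nm,k,0);continue
        zt=q[:,2].max(); top=q[q[:,2]>zt-.008]
        print(nm,k,len(q),"min",q.min(0).round(3),"max",q.max(0).round(3),"topmid",((top.min(0)+top.max(0))/2).round(3),len(top))
# box front edge top
w=cloud(t)
q=w[165:205,200:375]; m=(q[...,2]>.11)&(q[...,2]<.125)
q=q[m]; 
for y0 in np.arange(q[:,1].min(),q[:,1].max(),.03):
    z=q[(q[:,1]>=y0)&(q[:,1]<y0+.03)]
    if len(z): print("edge y",round(y0+.015,3),"xmin",z[:,0].min().round(4),z[:,2].mean().round(3))
# shelf
q=w[100:165,140:445].reshape(-1,3);q=q[(q[:,2]>.27)&(q[:,2]<.32)];
for y0 in np.arange(q[:,1].min(),q[:,1].max(),.06):
    z=q[(q[:,1]>=y0)&(q[:,1]<y0+.06)]
    if len(z): print("shelf y",round(y0,3),"xmin",z[:,0].min().round(4),z[:,2].mean().round(3))
E
```

```text
side jar 795 min [ 0.445 -0.046  0.008] max [0.504 0.013 0.102] topmid [ 0.474 -0.018  0.098] 153
side big 1128 min [ 0.325 -0.24   0.008] max [ 0.421 -0.029  0.13 ] topmid [ 0.359 -0.068  0.126] 406
side kl 239 min [0.587 0.162 0.135] max [0.632 0.193 0.176] topmid [0.604 0.177 0.172] 91
side kr 214 min [ 0.603 -0.028  0.136] max [0.646 0.004 0.176] topmid [ 0.62  -0.012  0.172] 74
side tab 72 min [0.583 0.066 0.155] max [0.596 0.097 0.174] topmid [0.59  0.082 0.17 ] 30
side bowl 1064 min [ 0.505 -0.32   0.008] max [ 0.687 -0.188  0.056] topmid [ 0.569 -0.253  0.052] 116
side brush 1171 min [0.38  0.333 0.008] max [0.585 0.42  0.028] topmid [0.48  0.377 0.024] 201
side tin 229 min [ 0.337 -0.307  0.008] max [ 0.457 -0.085  0.128] topmid [ 0.349 -0.095  0.124] 34
top jar 761 min [ 0.446 -0.047  0.009] max [0.5  0.01 0.1 ] topmid [ 0.475 -0.019  0.096] 565
top big 1431 min [ 0.321 -0.103  0.009] max [ 0.396 -0.032  0.13 ] topmid [ 0.358 -0.07   0.126] 1133
top red 1798 min [0.267 0.147 0.008] max [0.346 0.223 0.136] topmid [0.306 0.187 0.132] 1299
top kl 330 min [0.589 0.16  0.135] ma
[... 424 characters left out ...]
0.023] 722
top tin 1198 min [ 0.379 -0.319  0.008] max [ 0.454 -0.242  0.029] topmid [ 0.416 -0.281  0.025] 1113
edge y -0.056 xmin 0.5943 0.119
edge y -0.026 xmin 0.5913 0.118
edge y 0.004 xmin 0.5892 0.119
edge y 0.034 xmin 0.5868 0.119
edge y 0.064 xmin 0.5842 0.119
edge y 0.094 xmin 0.5819 0.119
edge y 0.124 xmin 0.5796 0.119
edge y 0.154 xmin 0.5776 0.119
edge y 0.184 xmin 0.5748 0.118
edge y 0.214 xmin 0.5732 0.119
edge y 0.244 xmin 0.6033 0.112
shelf y -0.156 xmin 0.632 0.298
shelf y -0.096 xmin 0.626 0.3
shelf y -0.036 xmin 0.6193 0.3
shelf y 0.024 xmin 0.6119 0.3
shelf y 0.084 xmin 0.6055 0.3
shelf y 0.144 xmin 0.5988 0.3
shelf y 0.204 xmin 0.5923 0.3
shelf y 0.264 xmin 0.5912 0.297
```

View pics/crop0.png

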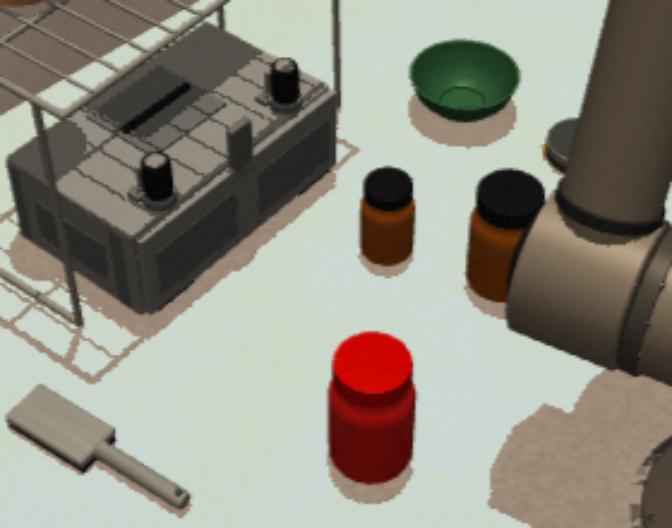

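View pics/crop1.png

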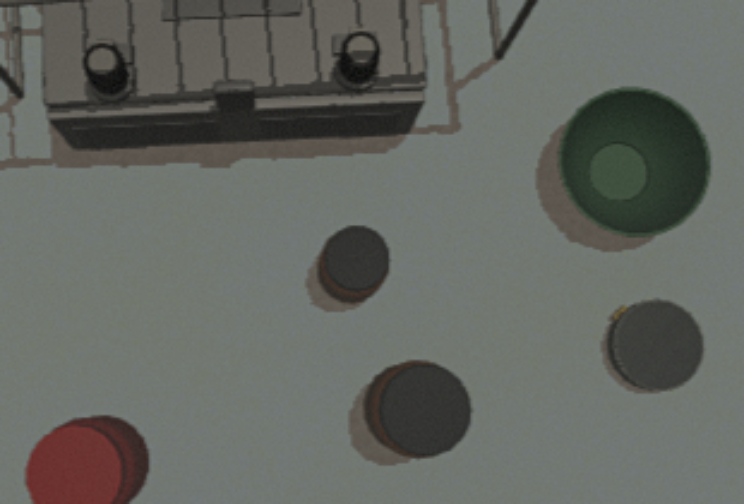

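The crops confirm it. The small amber jar (side crop (388,215), about 58 mm wide and 96 mm tall) is clearly smaller than the other amber jar (side crop (505,235), about 126 mm tall). Next I'll write a helper that turns world displacements into tool axes.

```bash
cat >> h.py <<'E'
from scipy.spatial.transform import Rotation as Ro
def st():
    from cell import observe
    o=observe(); R=Ro.from_euler("xyz",o["tool_rot"]).as_matrix(); return o,R
def to(target,o,R): return (R.T@(np.array(target)-o["tool_pos"])*1000).round(1)
def show():
    o,R=st(); print("t",round(o["time"],2),"pos",o["tool_pos"].round(4),"q",o["qpos"].round(3),"open",round(o["opening"],4),"F",o["contact_force"].round(1))
    print("x",R[:,0].round(3),"y",R[:,1].round(3),"z",R[:,2].round(3)); return o,R
E
python3 -c "
from h import *
o,R=show()
print(to([.474,-.0175,.227],o,R))
print(np.degrees(np.arctan2(R[1,1],R[0,1])))
"
```

```text
t 1.0 pos [ 0.2044 -0.4836  0.2267] q [-1.317  0.342  1.524  0.     1.275 -0.146] open 0.0916 F [-0.3  0.7 -0.1]
x [ 0. -0. -1.] y [ 0.389 -0.921  0.   ] z [-0.921 -0.389 -0.   ]
[-3.000e-01 -3.244e+02 -4.298e+02]
-67.091996724124
```

Emit:
{"method": "send_rows", "body": {"motion": [{"hand":1,"slide":[0,-29.5,-39],"spin":0},{"hand":1,"slide":[0,-29.5,-39],"spin":0},{"hand":1,"slide":[0,-29.5,-39],"spin":0},{"hand":1,"slide":[0,-29.5,-39],"spin":0},{"hand":1,"slide":[0,-29.5,-39],"spin":0},{"hand":1,"slide":[0,-29.5,-39],"spin":0},{"hand":1,"slide":[0,-29.5,-39],"spin":0},{"hand":1,"slide":[0,-29.5,-39],"spin":0}], "grip_force": 25}}

```text
time: 1.8
tool_pos: [0.4034, -0.1415, 0.2262]
tool_rot: [1.795, 1.566, -0.959]
contact_force: [0.5, -0.0, 0.3]
opening: 0.0919
```

```bash
python3 -c "
from h import *
o,R=show()
print(to([.474,-.0175,.2],o,R))
"
```

```text
t 1.8 pos [ 0.4034 -0.1415  0.2262] q [-0.515  0.16   1.774 -0.002  1.203  0.669] open 0.0919 F [ 0.5 -0.   0.3]
x [ 0.003 -0.004 -1.   ] y [ 0.378 -0.926  0.005] z [-0.926 -0.378 -0.001]
[  25.9  -88.2 -112.2]
```

Emit:
{"method": "send_rows", "body": {"motion": [{"hand":1,"slide":[0,-30,-38],"spin":0},{"hand":1,"slide":[0,-30,-38],"spin":0},{"hand":1,"slide":[0,-28,-36],"spin":0},{"hand":1,"slide":[0,0,0],"spin":0.14},{"hand":1,"slide":[0,0,0],"spin":0.14},{"hand":1,"slide":[0,0,0],"spin":0.05}]}}

```text
time: 2.4
tool_pos: [0.4781, -0.0052, 0.2266]
tool_rot: [2.572, 1.563, -0.513]
contact_force: [-0.3, 0.1, -0.4]
opening: 0.0917
```

```bash
python3 -c "
from h import *
o,R=show()
print(to([.474,-.0175,.041],o,R))
"
```

```text
t 2.4 pos [ 0.4781 -0.0052  0.2266] q [-0.17   0.252  1.652 -0.003  1.229  1.345] open 0.0917 F [-0.3  0.1 -0.4]
x [ 0.007 -0.004 -1.   ] y [ 0.057 -0.998  0.004] z [-0.998 -0.057 -0.007]
[185.6  11.3   6. ]
```

Emit:
{"method": "send_rows", "body": {"motion": [{"hand":1,"slide":[30,11,6],"spin":0},{"hand":1,"slide":[40,0,0],"spin":0},{"hand":1,"slide":[40,0,0],"spin":0},{"hand":1,"slide":[25,0,0],"spin":0},{"hand":1,"slide":[0,0,0],"spin":0}]}}

```text
time: 2.9
tool_pos: [0.4762, -0.0171, 0.0896]
tool_rot: [2.734, 1.556, -0.351]
contact_force: [-0.6, 0.1, 0.1]
opening: 0.0914
```

```bash
python3 -c "
from h import *
o,R=show()
print(to([.474,-.0175,.041],o,R))
"
```

```text
t 2.9 pos [ 0.4762 -0.0171  0.0896] q [-0.195  0.414  1.851 -0.003  0.862  1.321] open 0.0914 F [-0.6  0.1  0.1]
x [ 0.014 -0.005 -1.   ] y [ 0.056 -0.998  0.006] z [-0.998 -0.057 -0.014]
[48.6 -0.   2.8]
```

Emit:
{"method": "send_rows", "body": {"motion": [{"hand":1,"slide":[24,0,1],"spin":0},{"hand":1,"slide":[20,0,1],"spin":0},{"hand":1,"slide":[4,0,0],"spin":0},{"hand":-1,"slide":[0,0,0],"spin":0},{"hand":-1,"slide":[0,0,0],"spin":0},{"hand":-1,"slide":[0,0,0],"spin":0},{"hand":-1,"slide":[0,0,0],"spin":0},{"hand":-1,"slide":[0,0,0],"spin":0}], "grip_force": 25}}

```text
time: 3.7
tool_pos: [0.4813, -0.0189, 0.049]
tool_rot: [2.792, 1.542, -0.293]
contact_force: [0.1, -1.0, -2.7]
opening: 0.0576
```

```bash
python3 -c "
from h import *
o,R=show()
"
```

```text
t 3.7 pos [ 0.4813 -0.0189  0.049 ] q [-0.197  0.483  1.887 -0.004  0.743  1.32 ] open 0.0576 F [ 0.1 -1.  -2.7]
x [ 0.028 -0.008 -1.   ] y [ 0.057 -0.998  0.01 ] z [-0.998 -0.057 -0.027]
```

Emit:
{"method": "send_rows", "body": {"motion": [{"hand":-1,"slide":[-22,0,0],"spin":0},{"hand":-1,"slide":[-5,35,8],"spin":0},{"hand":-1,"slide":[0,40,10],"spin":0},{"hand":-1,"slide":[0,40,10],"spin":0},{"hand":-1,"slide":[0,30,4],"spin":0},{"hand":-1,"slide":[0,0,0],"spin":0}]}}

```text
time: 4.3
tool_pos: [0.4561, -0.1687, 0.078]
tool_rot: [2.791, 1.542, -0.289]
contact_force: [-0.8, 0.3, -3.0]
opening: 0.0569
```

```bash
python3 -c "
from h import *
o,R=show()
print(to([.45,-.16,.049],o,R))
"
```

```text
t 4.3 pos [ 0.4561 -0.1687  0.078 ] q [-0.516  0.44   1.849  0.009  0.824  0.987] open 0.0569 F [-0.8  0.3 -3. ]
x [ 0.028 -0.008 -1.   ] y [ 0.061 -0.998  0.01 ] z [-0.998 -0.062 -0.027]
[28.7 -9.4  6.3]
```

Emit:
{"method": "send_rows", "body": {"motion": [{"hand":-1,"slide":[14,-5,4],"spin":0},{"hand":-1,"slide":[10,-4,3],"spin":0},{"hand":-1,"slide":[3,0,0.5],"spin":0},{"hand":-1,"slide":[2,0,0],"spin":0},{"hand":-1,"slide":[0,0,0],"spin":0}]}}

```text
time: 4.8
tool_pos: [0.4489, -0.16, 0.049]
tool_rot: [2.808, 1.541, -0.275]
contact_force: [0.4, -0.1, -3.2]
opening: 0.0572
```

```bash
python3 -c "
from h import *
o,R=show()
"
```

```text
t 4.8 pos [ 0.4489 -0.16    0.049 ] q [-0.508  0.475  1.902  0.01   0.735  0.996] open 0.0572 F [ 0.4 -0.1 -3.2]
x [ 0.029 -0.008 -1.   ] y [ 0.059 -0.998  0.01 ] z [-0.998 -0.059 -0.028]
```

Emit:
{"method": "send_rows", "body": {"motion": [{"hand":-1,"slide":[2,0,0],"spin":0},{"hand":-1,"slide":[2,0,0],"spin":0}]}}

```text
time: 5.0
tool_pos: [0.4504, -0.1603, 0.0484]
tool_rot: [2.772, 1.537, -0.31]
contact_force: [-8.2, 1.2, 24.2]
opening: 0.057
```

```bash
python3 -c "
from h import *
o,R=show()
"
```

```text
t 5.0 pos [ 0.4504 -0.1603  0.0484] q [-0.507  0.477  1.901  0.01   0.731  0.996] open 0.057 F [-8.2  1.2 24.2]
x [ 0.032 -0.01  -0.999] y [ 0.06  -0.998  0.012] z [-0.998 -0.061 -0.031]
```

Contact: the jar is on the board. I'll release it and lift.

Emit:
{"method": "send_rows", "body": {"motion": [{"hand":-1,"slide":[-0.5,0,0],"spin":0},{"hand":1,"slide":[0,0,0],"spin":0},{"hand":1,"slide":[0,0,0],"spin":0},{"hand":1,"slide":[0,0,0],"spin":0},{"hand":1,"slide":[-20,0,0],"spin":0},{"hand":1,"slide":[-40,0,0],"spin":0},{"hand":1,"slide":[-40,0,0],"spin":0},{"hand":1,"slide":[-45,0,0],"spin":0}]}}

```text
time: 5.8
tool_pos: [0.4437, -0.1567, 0.1936]
tool_rot: [2.888, 1.548, -0.192]
contact_force: [0.9, 0.1, 0.1]
opening: 0.0917
```

```bash
python3 -c "
from h import *
from cell import vision
import cv2
o,R=show()
for n in ('side','top'):
    p=vision.read_camera(n); cv2.imwrite('pics/%s1.png'%n,p['pixels']); np.savez(n+'1.npz',**p)
w=cloud(p); q=w.reshape(-1,3); q=q[(abs(q[:,0]-.45)<.05)&(abs(q[:,1]+.16)<.05)&(q[:,2]<.12)&(q[:,2]>.085)]
print(q.min(0),q.max(0),q[:,2].mean(),len(q))
"
```

```text
t 5.8 pos [ 0.4437 -0.1567  0.1936] q [-0.507  0.262  1.737  0.008  1.121  0.999] open 0.0917 F [0.9 0.1 0.1]
x [ 0.022 -0.004 -1.   ] y [ 0.061 -0.998  0.006] z [-0.998 -0.061 -0.022]
[ 0.41972485 -0.17007135  0.09311706] [ 0.42203884 -0.15483938  0.0970567 ] 0.09457081248046564 14
```

View pics/side1.png

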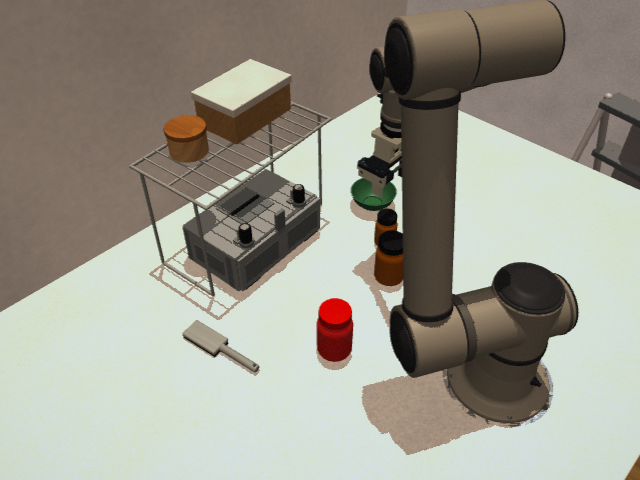

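The jar now stands upright at side (387,228). The rows can only slide and spin about the tool's own x, so I can't command a lean directly. I'll look for it at the reach boundary, in free air in front of and above everything.

Emit:
{"method": "send_rows", "body": {"motion": [{"hand":1,"slide":[-34,-34,0],"spin":0},{"hand":1,"slide":[-34,-34,0],"spin":0},{"hand":1,"slide":[-34,-34,0],"spin":0},{"hand":1,"slide":[-34,-34,0],"spin":0},{"hand":1,"slide":[-34,-34,0],"spin":0},{"hand":1,"slide":[-34,-34,0],"spin":0},{"hand":1,"slide":[-34,-34,0],"spin":0},{"hand":1,"slide":[-34,-34,0],"spin":0}]}}

```text
time: 6.7
tool_pos: [0.4203, 0.1216, 0.469]
tool_rot: [2.768, 1.545, -0.32]
contact_force: [1.4, 0.3, -0.5]
opening: 0.0916
```

```bash
python3 -c "
from h import *
o,R=show()
"
```

```text
t 6.7 pos [0.4203 0.1216 0.469 ] q [ 0.114  0.091  1.2   -0.011  1.827  1.629] open 0.0916 F [ 1.4  0.3 -0.5]
x [ 0.024 -0.008 -1.   ] y [ 0.053 -0.999  0.009] z [-0.998 -0.053 -0.024]
```

Emit:
{"method": "send_rows", "body": {"motion": [{"hand":1,"slide":[-40,4,-10],"spin":0},{"hand":1,"slide":[-40,4,-10],"spin":0},{"hand":1,"slide":[-40,4,-10],"spin":0}]}}

```text
time: 7.0
tool_pos: [0.4464, 0.1178, 0.5927]
tool_rot: [2.806, 1.547, -0.272]
contact_force: [1.7, 0.2, 0.9]
opening: 0.0916
```

```bash
python3 -c "
from h import *
o,R=show()
"
```

```text
t 7.0 pos [0.4464 0.1178 0.5927] q [ 0.098  0.24   0.671 -0.011  2.209  1.598] open 0.0916 F [1.7 0.2 0.9]
x [ 0.023 -0.006 -1.   ] y [ 0.064 -0.998  0.008] z [-0.998 -0.064 -0.023]
```

Now I'll go on outward and upward, past the boundary, a few rows at a time.

Emit:
{"method": "send_rows", "body": {"motion": [{"hand":1,"slide":[-40,0,-15],"spin":0},{"hand":1,"slide":[-40,0,-15],"spin":0}]}}

```text
time: 7.2
tool_pos: [0.4657, 0.119, 0.6458]
tool_rot: [2.871, 1.542, -0.207]
contact_force: [0.3, -0.2, 1.5]
opening: 0.0915
```

```bash
python3 -c "
from h import *
o,R=show()
"
```

```text
t 7.2 pos [0.4657 0.119  0.6458] q [ 0.096  0.412  0.227 -0.014  2.475  1.592] open 0.0915 F [ 0.3 -0.2  1.5]
x [ 0.028 -0.006 -1.   ] y [ 0.064 -0.998  0.008] z [-0.998 -0.064 -0.028]
```

Emit:
{"method": "send_rows", "body": {"motion": [{"hand":1,"slide":[-40,0,-25],"spin":0},{"hand":1,"slide":[-40,0,-25],"spin":0},{"hand":1,"slide":[-40,0,-25],"spin":0}]}}

```text
time: 7.5
tool_pos: [0.4396, 0.0991, 0.6686]
tool_rot: [-0.46, 1.553, 2.746]
contact_force: [-0.1, -0.2, 0.9]
opening: 0.0919
```

```bash
python3 -c "
from h import *
o,R=show()
"
```

```text
t 7.5 pos [0.4396 0.0991 0.6686] q [0.046 0.463 0.037 0.016 2.658 1.566] open 0.0919 F [-0.1 -0.2  0.9]
x [-0.016  0.007 -1.   ] y [ 0.065 -0.998 -0.008] z [-0.998 -0.065  0.016]
```

Emit:
{"method": "send_rows", "body": {"motion": [{"hand":1,"slide":[-30,0,40],"spin":0},{"hand":1,"slide":[-30,0,40],"spin":0}]}}

```text
time: 7.7
tool_pos: [0.4027, 0.1028, 0.7013]
tool_rot: [-3.107, 1.51, 0.096]
contact_force: [-0.6, 0.5, -0.4]
opening: 0.0918
```

```bash
python3 -c "
from h import *
o,R=show()
"
```

```text
t 7.7 pos [0.4027 0.1028 0.7013] q [0.064 0.387 0.036 0.004 2.658 1.576] open 0.0918 F [-0.6  0.5 -0.4]
x [ 0.06   0.006 -0.998] y [ 0.062 -0.998 -0.002] z [-0.996 -0.062 -0.061]
```

Emit:
{"method": "send_rows", "body": {"motion": [{"hand":1,"slide":[-30,0,40],"spin":0},{"hand":1,"slide":[-30,0,40],"spin":0},{"hand":1,"slide":[-30,0,40],"spin":0},{"hand":1,"slide":[-30,0,40],"spin":0}]}}

```text
time: 8.1
tool_pos: [0.3075, 0.1181, 0.7626]
tool_rot: [3.097, 1.342, 0.014]
contact_force: [0.3, 0.2, 0.1]
opening: 0.0917
```

```bash
python3 -c "
from h import *
o,R=show()
"
```

```text
t 8.1 pos [0.3075 0.1181 0.7626] q [ 0.167  0.22   0.036 -0.074  2.658  1.609] open 0.0917 F [0.3 0.2 0.1]
x [ 0.227  0.003 -0.974] y [ 0.058 -0.998  0.01 ] z [-0.972 -0.059 -0.227]
```

Emit:
{"method": "send_rows", "body": {"motion": [{"hand":1,"slide":[-30,0,40],"spin":0},{"hand":1,"slide":[-30,0,40],"spin":0},{"hand":1,"slide":[-30,0,40],"spin":0},{"hand":1,"slide":[-30,0,40],"spin":0}]}}

```text
time: 8.5
tool_pos: [0.1829, 0.1415, 0.8029]
tool_rot: [3.088, 1.191, -0.002]
contact_force: [-0.5, 1.4, 0.9]
opening: 0.0916
```

```bash
python3 -c "
from h import *
o,R=show()
"
```

```text
t 8.5 pos [0.1829 0.1415 0.8029] q [ 0.629  0.086  0.036 -0.489  2.658  1.673] open 0.0916 F [-0.5  1.4  0.9]
x [ 0.371 -0.001 -0.929] y [ 0.047 -0.999  0.02 ] z [-0.928 -0.051 -0.37 ]
```

Emit:
{"method": "send_rows", "body": {"motion": [{"hand":1,"slide":[-40,25,4],"spin":0},{"hand":1,"slide":[-40,25,4],"spin":0},{"hand":1,"slide":[-40,10,10],"spin":0}]}}

```text
time: 8.8
tool_pos: [0.1248, 0.0908, 0.8235]
tool_rot: [3.091, 1.104, 0.016]
contact_force: [-1.1, 0.2, 0.3]
opening: 0.0916
```

```bash
python3 -c "
from h import *
o,R=show()
"
```

```text
t 8.8 pos [0.1248 0.0908 0.8235] q [ 0.767 -0.014  0.036 -0.721  2.658  1.553] open 0.0916 F [-1.1  0.2  0.3]
x [ 0.45   0.007 -0.893] y [ 0.062 -0.998  0.023] z [-0.891 -0.066 -0.449]
```

Emit:
{"method": "send_rows", "body": {"motion": [{"hand":1,"slide":[-20,30,30],"spin":0},{"hand":1,"slide":[-20,30,30],"spin":0}]}}

```text
time: 9.0
tool_pos: [0.084, 0.0369, 0.8314]
tool_rot: [3.102, 1.058, 0.041]
contact_force: [0.6, -2.5, 0.7]
opening: 0.0917
```

```bash
python3 -c "
from h import *
o,R=show()
"
```

```text
t 9.0 pos [0.084  0.0369 0.8314] q [ 0.963 -0.086  0.036 -0.997  2.658  1.446] open 0.0917 F [ 0.6 -2.5  0.7]
x [ 0.49   0.02  -0.872] y [ 0.075 -0.997  0.019] z [-0.869 -0.075 -0.49 ]
```

Emit:
{"method": "send_rows", "body": {"motion": [{"hand":1,"slide":[-25,0,40],"spin":0},{"hand":1,"slide":[-25,0,40],"spin":0}]}}

```text
time: 9.2
tool_pos: [0.0572, -0.0011, 0.8362]
tool_rot: [3.136, 1.005, 0.091]
contact_force: [0.7, -0.3, 0.4]
opening: 0.0916
```

```bash
python3 -c "
from h import *
o,R=show()
"
```

```text
t 9.2 pos [ 0.0572 -0.0011  0.8362] q [ 0.883 -0.163  0.036 -0.962  2.658  1.37 ] open 0.0916 F [ 0.7 -0.3  0.4]
x [ 0.534  0.049 -0.844] y [ 0.095 -0.995  0.003] z [-0.84  -0.082 -0.536]
```

Emit:
{"method": "send_rows", "body": {"motion": [{"hand":1,"slide":[-25,0,40],"spin":0}]}}

```text
time: 9.3
tool_pos: [0.0397, -0.0186, 0.8379]
tool_rot: [3.139, 0.971, 0.096]
contact_force: [0.8, -0.4, 0.3]
opening: 0.0917
```

```bash
python3 -c "
from h import *
o,R=show()
print(to([.4,.05,.55],o,R))
"
```

```text
t 9.3 pos [ 0.0397 -0.0186  0.8379] q [ 0.813 -0.206  0.036 -0.924  2.658  1.328] open 0.0917 F [ 0.8 -0.4  0.3]
x [ 0.562  0.054 -0.825] y [ 0.097 -0.995  0.001] z [-0.821 -0.081 -0.565]
[ 443.8  -33.6 -138.9]
```

The lean is now 34°, with an azimuth of 5.5° and the jaws level along the organizer's y. I'll come back down toward the knobs, holding this orientation.

Emit:
{"method": "send_rows", "body": {"motion": [{"hand":1,"slide":[40,-3,-12],"spin":0},{"hand":1,"slide":[40,-3,-12],"spin":0},{"hand":1,"slide":[44,-3,-14],"spin":0},{"hand":1,"slide":[44,-3,-14],"spin":0}]}}

```text
time: 9.7
tool_pos: [0.1027, -0.0152, 0.7688]
tool_rot: [-3.1, 0.955, 0.102]
contact_force: [0.3, -0.0, -0.1]
opening: 0.0921
```

```bash
python3 -c "
from h import *
o,R=show()
print(to([.4,.05,.55],o,R))
"
```

```text
t 9.7 pos [ 0.1027 -0.0152  0.7688] q [ 1.477 -0.424  0.753 -0.991  2.398  2.1  ] open 0.0921 F [ 0.3 -0.  -0.1]
x [ 0.574  0.059 -0.817] y [ 0.068 -0.997 -0.024] z [-0.816 -0.042 -0.577]
[ 353.2  -39.6 -119.1]
```

Emit:
{"method": "send_rows", "body": {"motion": [{"hand":1,"slide":[44,-5,-14],"spin":0},{"hand":1,"slide":[44,-5,-14],"spin":0},{"hand":1,"slide":[44,-5,-14],"spin":0},{"hand":1,"slide":[44,-5,-14],"spin":0}]}}

```text
time: 10.1
tool_pos: [0.132, -0.006, 0.6512]
tool_rot: [-3.056, 0.88, 0.149]
contact_force: [-0.2, -0.5, 0.3]
opening: 0.0918
```

```bash
python3 -c "
from h import *
o,R=show()
print(to([.4,.05,.55],o,R))
"
```

```text
t 10.1 pos [ 0.132  -0.006   0.6512] q [ 1.91  -0.614  1.316 -0.995  2.3    2.673] open 0.0918 F [-0.2 -0.5  0.3]
x [ 0.63   0.094 -0.771] y [ 0.083 -0.995 -0.054] z [-0.772 -0.03  -0.634]
[ 252.1  -28.1 -144.4]
```

```bash
cat > data.py <<'E'
import numpy as np
# q, pos, rpy
D=[([-1.317,.342,1.524,0,1.275,-.146],[.2044,-.4836,.2267],[-1.71988,1.5692,1.82149]),
([-0.515,0.16,1.774,-0.002,1.203,0.669],[.4034,-.1415,.2262],[1.795,1.566,-.959]),
([-0.17,0.252,1.652,-0.003,1.229,1.345],[.4781,-.0052,.2266],[2.572,1.563,-.513]),
([-0.508,0.475,1.902,0.01,0.735,0.996],[.4489,-.16,.049],[2.808,1.541,-.275]),
([0.098,0.24,0.671,-0.011,2.209,1.598],[.4464,.1178,.5927],[2.806,1.547,-.272]),
([0.167,0.22,0.036,-0.074,2.658,1.609],[.3075,.1181,.7626],[3.097,1.342,.014]),
([0.629,0.086,0.036,-0.489,2.658,1.673],[.1829,.1415,.8029],[3.088,1.191,-.002]),
([0.767,-0.014,0.036,-0.721,2.658,1.553],[.1248,.0908,.8235],[3.091,1.104,.016]),
([0.963,-0.086,0.036,-0.997,2.658,1.446],[.084,.0369,.8314],[3.102,1.058,.041]),
([0.813,-0.206,0.036,-0.924,2.658,1.328],[.0397,-.0186,.8379],[3.139,.971,.096]),
([1.477,-0.424,0.753,-0.991,2.398,2.1],[.1027,-.0152,.7688],[-3.1,.955,.102]),
([1.91,-0.614,1.316,-0.995,2.3,2.673],[.132,-.006,.6512],[-3.056,.88,.149])]
E
cat > fk.py <<'E'
import numpy as np
from scipy.spatial.transform import Rotation as Ro
from scipy.optimize import least_squares
def fk(q,p):
    Rz=lambda a:Ro.from_euler("z",a).as_matrix(); Ry=lambda a:Ro.from_euler("y",a).as_matrix()
    h,L1,L2,off,d5,L3,e1,e2=p[:8]
    A=Rz(q[0]); B=A@Ry(q[1]); C=B@Ry(q[2]); 
    E=C@Rz(q[3]); F=E@Ry(q[4]); G=F@Rz(q[5])
    pos=np.array([0,0,h])+A@[e1,off,0]+B@[0,0,L1]+C@[e2,0,L2]+E@[0,d5,0]+F@[0,0,L3]
    T=G@np.array(Ro.from_rotvec(p[8:11]).as_matrix())
    return pos,T
def fit():
    from data import D
    def res(p):
        r=[]
        for q,x,a in D:
            P,T=fk(q,p); r+=list((P-np.array(x))*10); r+=list((T-Ro.from_euler("xyz",a).as_matrix()).ravel())
        return np.array(r)
    best=None
    for z in np.linspace(-3,3,8):
        R0=Ro.from_matrix(np.array([[0,0,1],[0,1,0],[1,0,0]])*1.0*np.array([[1,1,-1]]) ) if 0 else (Ro.from_euler("z",z)*Ro.from_matrix(np.array([[0,0,-1.],[0,1,0],[1,0,0]])))
        s=least_squares(res,list([.25,.45,.4,.08,0,.3,0,0])+list(R0.as_rotvec()))
        if best is None or s.cost<best.cost: best=s
    return best
if __name__=="__main__":
    b=fit(); print(b.cost,b.x.round(4)); np.save("fk.npy",b.x)
    from data import D
    for q,x,a in D:
        P,T=fk(q,b.x); print(((P-x)*1000).round(1), np.degrees(np.linalg.norm((Ro.from_matrix(T).inv()*Ro.from_euler("xyz",a)).as_rotvec())).round(2))
E
python3 fk.py
```

```text
5.362727842400413e-05 [ 0.2229  0.5063  0.3796  0.0764 -0.      0.3182 -0.      0.0466  1.2095
 -1.2091  1.2093]
[-0.  -0.1  0. ] 0.12
[-0.2  0.4 -0. ] 0.02
[ 0.3 -0.3  0.3] 0.07
[ 0.  -0.  -0.1] 0.05
[-0.1  0.  -0.2] 0.05
[ 0.2  0.1 -0.1] 0.03
[0.  0.1 0. ] 0.03
[-0.1 -0.1  0. ] 0.05
[-0.   0.1  0. ] 0.05
[-0.1 -0.1  0. ] 0.07
[ 0.1 -0.1 -0. ] 0.06
[ 0.   0.3 -0. ] 0.03
```

```bash
cat >> fk.py <<'E'
LO=np.array([-2.53,-.77,.04,-1,.28,-3.11]);HI=np.array([2.53,2.02,2.7,4.14,2.66,3.11])
P0=np.load("fk.npy") if __name__!="__main__" else None
def ik(pos,R,q0,w=.3):
    def res(q):
        a,T=fk(q,P0); return np.r_[(a-pos),w*(Ro.from_matrix(T.T@R).as_rotvec())]
    s=least_squares(res,np.clip(q0,LO+1e-4,HI-1e-4),bounds=(LO,HI),xtol=1e-12,ftol=1e-12,gtol=1e-12)
    return s.x,np.abs(s.fun).max()
E
python3 - <<'E'
from h import *; from fk import *
o,R=show(); q=o["qpos"]; p=o["tool_pos"].copy()
for wp in [(.0,.13,0),(.04,.0,0),(.13,.0,-.0),(.12,0,-.2)]:
    n=max(2,int(np.linalg.norm(wp)/.03)); 
    for k in range(n):
        p=p+np.array(wp)/n; q,e=ik(p,R,q); print(p.round(3),q.round(2),round(e,4))
print("seeded",ik(np.array([.45,.12,.4]),R,[.1,0.,1.2,0,1.5,1.5]))
E
```

```text
t 10.1 pos [ 0.132  -0.006   0.6512] q [ 1.91  -0.614  1.316 -0.995  2.3    2.673] open 0.0918 F [-0.2 -0.5  0.3]
x [ 0.63   0.094 -0.771] y [ 0.083 -0.995 -0.054] z [-0.772 -0.03  -0.634]
[0.132 0.026 0.651] [ 1.62 -0.6   1.33 -0.86  2.13  2.54] 0.0048
[0.132 0.059 0.651] [ 1.17 -0.6   1.32 -0.62  1.94  2.3 ] 0.0011
[0.132 0.091 0.651] [ 1.43 -0.52  1.31 -0.73  2.    2.5 ] 0.0
[0.132 0.124 0.651] [ 1.48 -0.46  1.3  -0.74  1.99  2.56] 0.0
[0.152 0.124 0.651] [ 1.24 -0.48  1.3  -0.64  1.89  2.4 ] 0.0
[0.172 0.124 0.651] [ 0.97 -0.5   1.31 -0.5   1.8   2.23] 0.0
[0.205 0.124 0.651] [ 0.58 -0.51  1.31 -0.27  1.7   1.96] 0.0
[0.237 0.124 0.651] [ 0.34 -0.5   1.3  -0.12  1.65  1.79] 0.0
[0.27  0.124 0.651] [ 0.22 -0.46  1.3  -0.05  1.62  1.71] 0.0
[0.302 0.124 0.651] [ 0.16 -0.41  1.28 -0.01  1.58  1.67] 0.0
[0.319 0.124 0.623] [ 0.14 -0.42  1.37  0.01  1.5   1.65] 0.0
[0.336 0.124 0.594] [ 0.12 -0.41  1.45  0.02  1.41  1.63] 0.0
[0.353 0.124 0.566] [ 0.11 -0.41  1.53  0.02  1.33  1.62] 0.0
[0.371 0.124 0.537] [ 0.1  -0.39  1.6   0.03  1.24  1.61] 0.0
[0.388 0.124 0.508] [ 0.09 -0.37  1.66  0.04  1.16  1.6 ] 0.0
[0.405 0.124 0.48 ] [ 0.08 -0.34  1.72  0.05  1.07  1.58] 0.0
[0.422 0.124 0.451] [ 0.08 -0.31  1.78  0.05  0.98  1.57] 0.0
seeded (array([ 0.05388747, -0.24342783,  1.87342348,  0.08219199,  0.82506999,
        1.52686874]), np.float64(7.249562263863901e-15))
```

The fitted kinematics match all logged poses to within 0.4 mm. They show the wrist is circling the base axis, so going +y and then +x brings it back to the good branch.

Emit:
{"method": "send_rows", "body": {"motion": [{"hand":1,"slide":[3,-32,-1],"spin":0},{"hand":1,"slide":[3,-32,-1],"spin":0},{"hand":1,"slide":[4,-30,-5],"spin":0},{"hand":1,"slide":[8,-25,-10],"spin":0}]}}

```text
time: 10.5
tool_pos: [0.1331, 0.0964, 0.6548]
tool_rot: [-3.032, 0.878, 0.219]
contact_force: [-1.5, 0.7, 0.8]
opening: 0.0919
```

```bash
python3 -c "
from h import *
o,R=show()
print(to([.30,.124,.65],o,R))
"
```

```text
t 10.5 pos [0.1331 0.0964 0.6548] q [ 1.309 -0.543  1.302 -0.65   1.934  2.391] open 0.0919 F [-1.5  0.7  0.8]
x [ 0.623  0.139 -0.77 ] y [ 0.134 -0.989 -0.07 ] z [-0.77  -0.06  -0.635]
[ 111.5   -4.6 -127.2]
```

Emit:
{"method": "send_rows", "body": {"motion": [{"hand":1,"slide":[20,-4,-24],"spin":0},{"hand":1,"slide":[20,-2,-24],"spin":0},{"hand":1,"slide":[24,0,-28],"spin":0},{"hand":1,"slide":[24,0,-28],"spin":0},{"hand":1,"slide":[26,0,-30],"spin":0},{"hand":1,"slide":[26,0,-30],"spin":0}]}}

```text
time: 11.1
tool_pos: [0.1721, 0.1114, 0.6338]
tool_rot: [-3.071, 0.969, 0.191]
contact_force: [-0.9, 1.0, 0.3]
opening: 0.0921
```

```bash
python3 - <<'E'
from h import *
o,R=show()
x=R[:,0]
print("lean",np.degrees(np.arccos(-x[2])),"az",np.degrees(np.arctan2(x[1],x[0])))
# spin that makes y horizontal pointing -y
for s in np.arange(-.3,.3,.02):
    Y=(R@Ro.from_euler("x",s).as_matrix())[:,1]
    if abs(Y[2])<.009: print("spin",round(s,2),Y.round(3))
E
```

```text
t 11.1 pos [0.1721 0.1114 0.6338] q [ 0.223 -0.58   1.317 -0.019  1.802  1.663] open 0.0921 F [-0.9  1.   0.3]
x [ 0.556  0.107 -0.824] y [ 0.132 -0.99  -0.04 ] z [-0.821 -0.087 -0.565]
lean 34.47725962121163 az 10.927037666010548
spin -0.08 [ 0.197 -0.98   0.006]
spin -0.06 [ 0.181 -0.983 -0.006]
```

Emit:
{"method": "send_rows", "body": {"motion": [{"hand":1,"slide":[42,4,-18],"spin":-0.07},{"hand":1,"slide":[42,2,-18],"spin":0},{"hand":1,"slide":[42,0,-18],"spin":0},{"hand":1,"slide":[42,0,-18],"spin":0},{"hand":1,"slide":[42,0,-18],"spin":0}]}}

```text
time: 11.6
tool_pos: [0.368, 0.1319, 0.5214]
tool_rot: [3.136, 0.941, 0.163]
contact_force: [1.3, -0.1, -0.1]
opening: 0.0918
```

```bash
cat >> h.py <<'E'
def lean(R):
    x=R[:,0];print("lean",np.degrees(np.arccos(-x[2])).round(1),"az",np.degrees(np.arctan2(x[1],x[0])).round(1))
E
python3 - <<'E'
from h import *
o,R=show();lean(R)
print(to([.548,.165,.243],o,R))
E
```

```text
t 11.6 pos [0.368  0.1319 0.5214] q [ 0.132 -0.361  1.594  0.019  1.279  1.535] open 0.0918 F [ 1.3 -0.1 -0.1]
x [ 0.581  0.096 -0.808] y [ 0.167 -0.986  0.003] z [-0.796 -0.137 -0.589]
lean 36.1 az 9.4
[332.8  -3.4  16.2]
```

Emit:
{"method": "send_rows", "body": {"motion": [{"hand":1,"slide":[42,0,2],"spin":0},{"hand":1,"slide":[42,0,2],"spin":0},{"hand":1,"slide":[42,0,2],"spin":0},{"hand":1,"slide":[42,0,2],"spin":0},{"hand":1,"slide":[42,0,2],"spin":0}]}}

```text
time: 12.1
tool_pos: [0.4877, 0.151, 0.3482]
tool_rot: [3.137, 0.926, 0.163]
contact_force: [0.1, 1.1, 0.9]
opening: 0.0917
```

```bash
python3 - <<'E'
from h import *
o,R=show();lean(R)
K=np.array([.604,.176,.160]); print("tcp tgt",K+.019*R[:,0])
print("pre100",to(K-.081*R[:,0],o,R))
E
```

```text
t 12.1 pos [0.4877 0.151  0.3482] q [ 0.143 -0.096  1.876  0.018  0.717  1.537] open 0.0917 F [0.1 1.1 0.9]
x [ 0.593  0.097 -0.799] y [ 0.165 -0.986  0.003] z [-0.788 -0.134 -0.601]
lean 36.9 az 9.3
tcp tgt [0.61526753 0.17784826 0.1448136 ]
pre100 [140.9  -5.9  18.1]
```

Emit:
{"method": "send_rows", "body": {"motion": [{"hand":1,"slide":[40,-2,6],"spin":0},{"hand":1,"slide":[40,-2,6],"spin":0},{"hand":1,"slide":[40,-2,6],"spin":0},{"hand":1,"slide":[20,0,2],"spin":0}]}}

```text
time: 12.5
tool_pos: [0.5578, 0.1682, 0.2233]
tool_rot: [3.138, 0.92, 0.162]
contact_force: [0.0, 0.7, 0.3]
opening: 0.0917
```

```bash
python3 - <<'E'
from h import *; from fk import *
o,R=show();lean(R)
K=np.array([.604,.176,.160]); T=K+.019*R[:,0]
print("d",to(T,o,R)); print(ik(T,R,o["qpos"]),ik(T+[0,0,.035],R,o["qpos"]))
K=np.array([.619,-.013,.160]); T=K+.019*R[:,0]
print(ik(T,R,o["qpos"]))
E
```

```text
t 12.5 pos [0.5578 0.1682 0.2233] q [0.161 0.18  1.962 0.002 0.349 1.565] open 0.0917 F [0.  0.7 0.3]
x [ 0.598  0.098 -0.796] y [ 0.164 -0.986  0.002] z [-0.785 -0.131 -0.606]
lean 37.3 az 9.3
d [97.7 -0.2  1. ]
(array([ 0.16430687,  0.39470809,  1.86382843, -0.0124713 ,  0.28      ,
        1.5813425 ]), np.float64(0.014264142380162069)) (array([ 1.61936475e-01,  3.41184228e-01,  1.87451735e+00, -4.88907260e-04,
        2.80000000e-01,  1.56782494e+00]), np.float64(0.0014196730567314028))
(array([-0.26929815,  0.38638551,  1.93840816,  0.89405552,  0.33074128,
        0.34969432]), np.float64(1.1102230246251565e-16))
```

Emit:
{"method": "send_rows", "body": {"motion": [{"hand":1,"slide":[25,0,0],"spin":0},{"hand":1,"slide":[20,0,0],"spin":0},{"hand":1,"slide":[15,0,0],"spin":0},{"hand":1,"slide":[0,0,0],"spin":0}]}}

```text
time: 12.9
tool_pos: [0.5988, 0.1749, 0.1825]
tool_rot: [3.139, 0.934, 0.161]
contact_force: [-0.5, 0.2, 0.2]
opening: 0.0914
```

```bash
python3 - <<'E'
from h import *
from cell import vision
import cv2
o,R=show();lean(R)
K=np.array([.604,.176,.160]); T=K+.019*R[:,0]
print("d",to(T,o,R))
p=vision.read_camera("side"); cv2.imwrite("pics/side2.png",cv2.resize(p["pixels"][100:320,120:400],None,fx=2.7,fy=2.7))
E
```

```text
t 12.9 pos [0.5988 0.1749 0.1825] q [ 1.620e-01  3.120e-01  1.907e+00 -1.000e-03  2.850e-01  1.570e+00] open 0.0914 F [-0.5  0.2  0.2]
x [ 0.587  0.095 -0.804] y [ 0.162 -0.987  0.002] z [-0.793 -0.131 -0.595]
lean 36.5 az 9.2
d [40.3 -0.3  9.1]
```

View pics/side2.png

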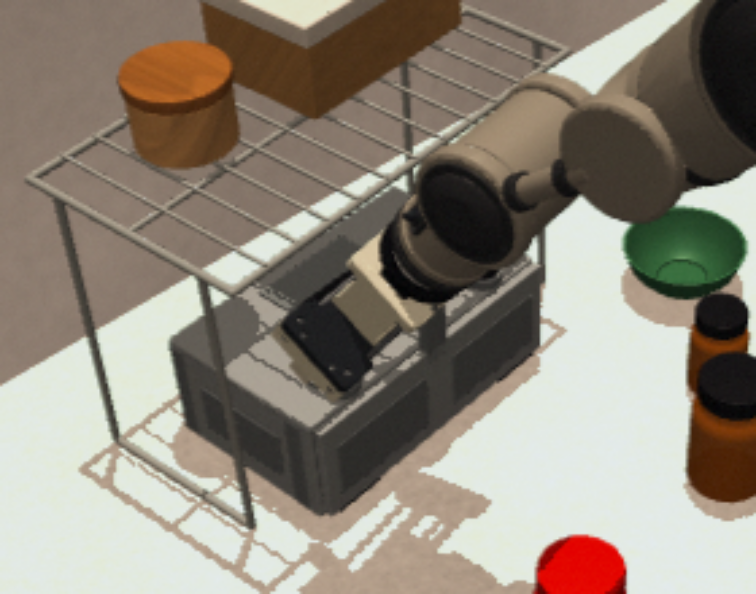

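The gripper leans in under the shelf edge, with its body near crop (400,250), and nothing touches.

Emit:
{"method": "send_rows", "body": {"motion": [{"hand":1,"slide":[16,0,6],"spin":0},{"hand":1,"slide":[16,0,5],"spin":0},{"hand":1,"slide":[10,0,3],"spin":0},{"hand":1,"slide":[0,0,0],"spin":0}]}}

```text
time: 13.35
tool_pos: [0.6186, 0.1793, 0.1579]
tool_rot: [3.138, 0.959, 0.159]
contact_force: [0.2, 0.4, 1.0]
opening: 0.0919
```

```bash
python3 - <<'E'
from h import *
o,R=show();lean(R)
K=np.array([.604,.176,.160]); T=K+.019*R[:,0]
print("d",to(T,o,R))
E
```

```text
t 13.35 pos [0.6186 0.1793 0.1579] q [ 0.165  0.385  1.862 -0.012  0.283  1.584] open 0.0919 F [0.2 0.4 1. ]
x [ 0.567  0.091 -0.819] y [ 0.162 -0.987  0.002] z [-0.808 -0.134 -0.574]
lean 35.0 az 9.1
d [ 8.8  0.9 11. ]
```

Emit:
{"method": "send_rows", "body": {"motion": [{"hand":1,"slide":[7,1,8],"spin":0},{"hand":1,"slide":[3,0,5],"spin":0},{"hand":1,"slide":[0,0,0],"spin":0}]}}

```text
time: 13.65
tool_pos: [0.6162, 0.1785, 0.1488]
tool_rot: [3.137, 0.975, 0.158]
contact_force: [0.8, -0.8, 0.3]
opening: 0.0923
```

```bash
python3 - <<'E'
from h import *
o,R=show();lean(R)
K=np.array([.604,.176,.160]); T=K+.019*R[:,0]
print("d",to(T,o,R))
E
```

```text
t 13.65 pos [0.6162 0.1785 0.1488] q [ 0.164  0.397  1.865 -0.013  0.283  1.584] open 0.0923 F [ 0.8 -0.8  0.3]
x [ 0.555  0.088 -0.827] y [ 0.161 -0.987  0.003] z [-0.816 -0.135 -0.562]
lean 34.2 az 9.0
d [2.7 0.5 4. ]
```

Emit:
{"method": "send_rows", "body": {"motion": [{"hand":1,"slide":[3,0,5],"spin":0},{"hand":-1,"slide":[0,0,0],"spin":0},{"hand":-1,"slide":[0,0,0],"spin":0},{"hand":-1,"slide":[0,0,0],"spin":0},{"hand":-1,"slide":[0,0,0],"spin":0},{"hand":-1,"slide":[0,0,0],"spin":0},{"hand":-1,"slide":[0,0,0],"spin":0}], "grip_force": 45}}

```text
time: 14.35
tool_pos: [0.6145, 0.1785, 0.1466]
tool_rot: [3.136, 0.979, 0.158]
contact_force: [-0.3, 0.7, 0.5]
opening: 0.0481
```

```bash
python3 - <<'E'
from h import *
o,R=show();lean(R)
K=np.array([.604,.176,.160]); T=K+.019*R[:,0]
print("d",to(T,o,R),"up10",(R.T@[0,0,.01]*1000).round(1))
E
```

```text
t 14.35 pos [0.6145 0.1785 0.1466] q [ 0.165  0.398  1.868 -0.015  0.283  1.586] open 0.0481 F [-0.3  0.7  0.5]
x [ 0.551  0.088 -0.83 ] y [ 0.161 -0.987  0.003] z [-0.819 -0.135 -0.558]
lean 33.9 az 9.0
d [1.9 0.8 1.4] up10 [-8.3  0.  -5.6]
```

Emit:
{"method": "send_rows", "body": {"motion": [{"hand":-1,"slide":[0,0,0],"spin":0},{"hand":-1,"slide":[0,0,0],"spin":0},{"hand":-1,"slide":[0,0,0],"spin":0},{"hand":-1,"slide":[0,0,0],"spin":0}]}}

```text
time: 14.75
tool_pos: [0.6152, 0.1745, 0.1469]
tool_rot: [3.132, 0.979, 0.15]
contact_force: [-2.1, 10.7, -1.0]
opening: 0.0281
```

```bash
python3 - <<'E'
from h import *
o,R=show();lean(R)
E
```

```text
t 14.75 pos [0.6152 0.1745 0.1469] q [ 0.159  0.397  1.869 -0.018  0.284  1.586] open 0.0281 F [-2.1 10.7 -1. ]
x [ 0.552  0.083 -0.83 ] y [ 0.157 -0.988  0.005] z [-0.819 -0.134 -0.558]
lean 33.9 az 8.6
```

Emit:
{"method": "send_rows", "body": {"motion": [{"hand":-1,"slide":[-8,0,-5.5],"spin":0},{"hand":-1,"slide":[-8,0,-5.5],"spin":0},{"hand":-1,"slide":[-4,0,-3],"spin":0}]}}

```text
time: 15.05
tool_pos: [0.615, 0.1747, 0.1677]
tool_rot: [3.134, 0.985, 0.15]
contact_force: [6.8, 0.8, -10.6]
opening: 0.0283
```

```bash
python3 - <<'E'
from h import *
o,R=show();lean(R)
E
```

```text
t 15.05 pos [0.615  0.1747 0.1677] q [ 0.159  0.366  1.84  -0.014  0.349  1.584] open 0.0283 F [  6.8   0.8 -10.6]
x [ 0.547  0.083 -0.833] y [ 0.156 -0.988  0.004] z [-0.823 -0.133 -0.553]
lean 33.6 az 8.6
```

Up 21 mm with −10.6 N, as the spring should give. I'll go on to the stop.

Emit:
{"method": "send_rows", "body": {"motion": [{"hand":-1,"slide":[-4,0,-3],"spin":0},{"hand":-1,"slide":[-3,0,-2],"spin":0}]}}

```text
time: 15.25
tool_pos: [0.615, 0.1746, 0.1737]
tool_rot: [3.134, 0.989, 0.15]
contact_force: [8.0, 0.6, -10.8]
opening: 0.0283
```

```bash
python3 - <<'E'
from h import *
o,R=show();lean(R)
E
```

```text
t 15.25 pos [0.615  0.1746 0.1737] q [ 0.159  0.358  1.83  -0.013  0.372  1.583] open 0.0283 F [  8.    0.6 -10.8]
x [ 0.543  0.082 -0.836] y [ 0.156 -0.988  0.004] z [-0.825 -0.132 -0.549]
lean 33.3 az 8.6
```

Emit:
{"method": "send_rows", "body": {"motion": [{"hand":-1,"slide":[-3,0,-2],"spin":0},{"hand":-1,"slide":[-3,0,-2],"spin":0}]}}

```text
time: 15.45
tool_pos: [0.6146, 0.1744, 0.174]
tool_rot: [3.136, 0.998, 0.151]
contact_force: [24.7, 5.2, -30.4]
opening: 0.0282
```

```bash
python3 - <<'E'
from h import *
o,R=show();lean(R)
E
```

```text
t 15.45 pos [0.6146 0.1744 0.174 ] q [ 0.159  0.358  1.822 -0.012  0.388  1.583] open 0.0282 F [ 24.7   5.2 -30.4]
x [ 0.536  0.081 -0.84 ] y [ 0.155 -0.988  0.003] z [-0.83  -0.132 -0.542]
lean 32.8 az 8.6
```

It's at the stop. I'll ease down 3 mm and see whether the catch takes the load.

Emit:
{"method": "send_rows", "body": {"motion": [{"hand":-1,"slide":[1,0,1],"spin":0},{"hand":-1,"slide":[3,0,2],"spin":0},{"hand":-1,"slide":[2,0,1],"spin":0}]}}

```text
time: 15.75
tool_pos: [0.6153, 0.1747, 0.1696]
tool_rot: [3.135, 0.994, 0.151]
contact_force: [-23.8, -6.8, 26.4]
opening: 0.0281
```

```bash
python3 - <<'E'
from h import *
o,R=show();lean(R)
E
```

```text
t 15.75 pos [0.6153 0.1747 0.1696] q [ 0.159  0.365  1.829 -0.013  0.37   1.584] open 0.0281 F [-23.8  -6.8  26.4]
x [ 0.539  0.082 -0.838] y [ 0.155 -0.988  0.003] z [-0.828 -0.132 -0.545]
lean 33.1 az 8.6
```

It's caught: the knob is held 23 mm up and resists being pushed down. I'll release and retreat.

Emit:
{"method": "send_rows", "body": {"motion": [{"hand":-1,"slide":[-1.5,0,-1],"spin":0},{"hand":1,"slide":[0,0,0],"spin":0},{"hand":1,"slide":[0,0,0],"spin":0},{"hand":1,"slide":[0,0,0],"spin":0},{"hand":1,"slide":[-20,0,0],"spin":0},{"hand":1,"slide":[-40,0,0],"spin":0},{"hand":1,"slide":[-40,0,0],"spin":0}]}}

```text
time: 16.45
tool_pos: [0.5593, 0.1664, 0.2512]
tool_rot: [3.135, 1.005, 0.151]
contact_force: [0.0, 0.3, 0.5]
opening: 0.0715
```

```bash
python3 - <<'E'
from h import *; from fk import *
from cell import vision
o,R=show();lean(R)
p=vision.read_camera("side"); w=cloud(p)
q=w[195:255,225:265].reshape(-1,3); q=q[(np.hypot(q[:,0]-.604,q[:,1]-.176)<.022)&(q[:,2]<.22)]
print("knobL top",np.nanmax(q[:,2]),len(q))
import cv2; cv2.imwrite("pics/side3.png",cv2.resize(p["pixels"][100:320,120:400],None,fx=2.7,fy=2.7))
K=np.array([.619,-.013,.160]); T=K+.019*R[:,0]
print("d",to(T,o,R), "pre",to(T-.1*R[:,0],o,R)); 
for d in (.1,.05,0,): print(ik(T-d*R[:,0],R,o["qpos"]))
E
```

```text
t 16.45 pos [0.5593 0.1664 0.2512] q [ 0.161  0.166  1.841 -0.01   0.569  1.581] open 0.0715 F [0.  0.3 0.5]
x [ 0.53   0.081 -0.844] y [ 0.156 -0.988  0.004] z [-0.833 -0.133 -0.536]
lean 32.4 az 8.6
knobL top 0.20059247887163534 432
d [113.1 186.1  23.1] pre [ 13.1 186.1  23.1]
(array([-0.29784686,  0.18384663,  1.88978854,  0.43030516,  0.59129743,
        0.81393494]), np.float64(1.1102230246251565e-16))
(array([-0.2706783 ,  0.28648167,  1.88805099,  0.48425257,  0.49053852,
        0.76774033]), np.float64(1.6653345369377348e-16))
(array([-0.24655215,  0.39170618,  1.87210415,  0.55667908,  0.4034789 ,
        0.70366064]), np.float64(3.0531133177191805e-16))
```

View pics/side3.png

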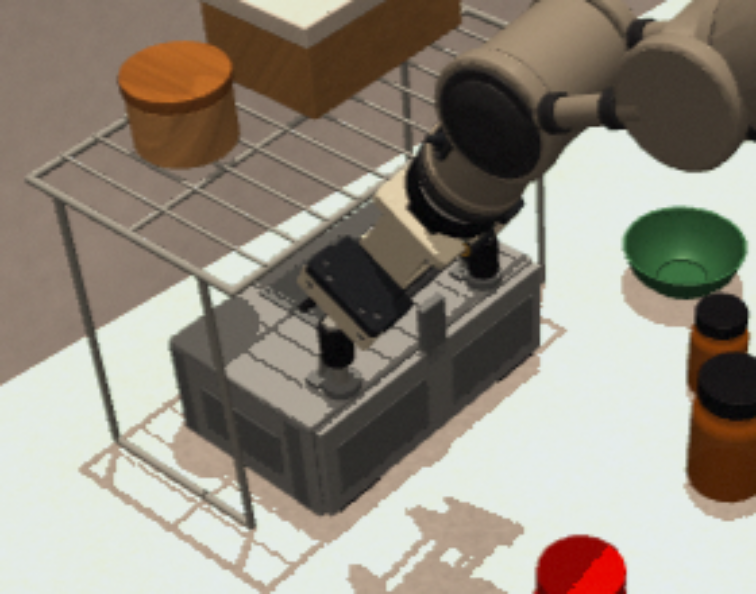

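The left knob stands up at crop (335,345), and the gripper is clear. I'll move across to the right knob.

Emit:
{"method": "send_rows", "body": {"motion": [{"hand":1,"slide":[0,35,5],"spin":0},{"hand":1,"slide":[0,40,5],"spin":0},{"hand":1,"slide":[0,40,5],"spin":0},{"hand":1,"slide":[0,40,5],"spin":0},{"hand":1,"slide":[0,28,3],"spin":0},{"hand":1,"slide":[0,0,0],"spin":0}]}}

```text
time: 17.1
tool_pos: [0.5715, -0.0211, 0.2508]
tool_rot: [3.129, 0.983, 0.153]
contact_force: [-0.7, 0.5, -0.8]
opening: 0.0917
```

```bash
python3 - <<'E'
from h import *
o,R=show();lean(R)
K=np.array([.619,-.0135,.160]); T=K+.019*R[:,0]
print("d",to(T,o,R))
E
```

```text
t 17.1 pos [ 0.5715 -0.0211  0.2508] q [-0.312  0.143  1.883  0.439  0.626  0.8  ] open 0.0917 F [-0.7  0.5 -0.8]
x [ 0.548  0.084 -0.832] y [ 0.162 -0.987  0.007] z [-0.821 -0.139 -0.554]
lean 33.7 az 8.7
d [121.3  -0.5  10.3]
```

Emit:
{"method": "send_rows", "body": {"motion": [{"hand":1,"slide":[35,1,4],"spin":0},{"hand":1,"slide":[35,0,4],"spin":0},{"hand":1,"slide":[25,0,2],"spin":0},{"hand":1,"slide":[12,0,2],"spin":0},{"hand":1,"slide":[0,0,0],"spin":0}]}}

```text
time: 17.6
tool_pos: [0.6235, -0.0137, 0.1528]
tool_rot: [3.126, 0.98, 0.147]
contact_force: [-0.3, -0.0, 0.8]
opening: 0.0921
```

```bash
python3 - <<'E'
from h import *
o,R=show();lean(R)
K=np.array([.619,-.0145,.160]); T=K+.019*R[:,0]
print("d",to(T,o,R))
E
```

```text
t 17.6 pos [ 0.6235 -0.0137  0.1528] q [-0.259  0.367  1.898  0.614  0.392  0.634] open 0.0921 F [-0.3 -0.   0.8]
x [ 0.551  0.082 -0.831] y [ 0.16  -0.987  0.009] z [-0.819 -0.138 -0.557]
lean 33.8 az 8.5
d [10.5  0.1 -0.2]
```

Emit:
{"method": "send_rows", "body": {"motion": [{"hand":1,"slide":[8,0,0],"spin":0},{"hand":0,"slide":[3,0,0],"spin":0},{"hand":-1,"slide":[0,0,0],"spin":0},{"hand":-1,"slide":[0,0,0],"spin":0},{"hand":-1,"slide":[0,0,0],"spin":0},{"hand":-1,"slide":[0,0,0],"spin":0},{"hand":-1,"slide":[0,0,0],"spin":0},{"hand":-1,"slide":[0,0,0],"spin":0}]}}

```text
time: 18.4
tool_pos: [0.6307, -0.0115, 0.1469]
tool_rot: [3.123, 0.975, 0.146]
contact_force: [-0.9, -0.5, 1.0]
opening: 0.0403
```

Emit:
{"method": "send_rows", "body": {"motion": [{"hand":-1,"slide":[0,0,0],"spin":0},{"hand":-1,"slide":[0,0,0],"spin":0}]}}

```text
time: 18.6
tool_pos: [0.6314, -0.0144, 0.1472]
tool_rot: [3.115, 0.974, 0.137]
contact_force: [-0.5, -6.7, -2.3]
opening: 0.0282
```

```bash
python3 - <<'E'
from h import *
o,R=show();lean(R)
K=np.array([.619,-.0145,.160]); T=K+.019*R[:,0]
print("d",to(T,o,R))
E
```

```text
t 18.6 pos [ 0.6314 -0.0144  0.1472] q [-0.254  0.386  1.891  0.632  0.37   0.618] open 0.0282 F [-0.5 -6.7 -2.3]
x [ 0.557  0.077 -0.827] y [ 0.157 -0.987  0.015] z [-0.815 -0.138 -0.562]
lean 34.2 az 7.8
d [ 1.5 -1.7  2.9]
```

Gripped at 28 mm. I'll lift it.

Emit:
{"method": "send_rows", "body": {"motion": [{"hand":-1,"slide":[-8,0,-5.5],"spin":0},{"hand":-1,"slide":[-8,0,-5.5],"spin":0},{"hand":-1,"slide":[-5,0,-3.5],"spin":0},{"hand":-1,"slide":[-4,0,-2.5],"spin":0}]}}

```text
time: 19.0
tool_pos: [0.6311, -0.0147, 0.1731]
tool_rot: [3.124, 0.98, 0.139]
contact_force: [10.2, 0.7, -9.7]
opening: 0.0281
```

```bash
python3 - <<'E'
from h import *
o,R=show();lean(R)
E
```

```text
t 19.0 pos [ 0.6311 -0.0147  0.1731] q [-0.254  0.347  1.855  0.526  0.438  0.738] open 0.0281 F [10.2  0.7 -9.7]
x [ 0.551  0.077 -0.831] y [ 0.153 -0.988  0.01 ] z [-0.82  -0.133 -0.557]
lean 33.8 az 8.0
```

Emit:
{"method": "send_rows", "body": {"motion": [{"hand":-1,"slide":[-3,0,-2],"spin":0},{"hand":-1,"slide":[-2,0,-1.5],"spin":0}]}}

```text
time: 19.2
tool_pos: [0.6309, -0.0147, 0.1741]
tool_rot: [3.128, 0.987, 0.141]
contact_force: [18.8, -0.0, -21.2]
opening: 0.0282
```

```bash
python3 - <<'E'
from h import *
o,R=show();lean(R)
E
```

```text
t 19.2 pos [ 0.6309 -0.0147  0.1741] q [-0.253  0.346  1.849  0.508  0.45   0.758] open 0.0282 F [ 18.8  -0.  -21.2]
x [ 0.546  0.078 -0.834] y [ 0.152 -0.988  0.007] z [-0.824 -0.131 -0.551]
lean 33.4 az 8.1
```

Emit:
{"method": "send_rows", "body": {"motion": [{"hand":-1,"slide":[-1.5,0,-1],"spin":0},{"hand":-1,"slide":[1,0,1],"spin":0},{"hand":-1,"slide":[3,0,2],"spin":0},{"hand":-1,"slide":[2,0,1],"spin":0}]}}

```text
time: 19.6
tool_pos: [0.6317, -0.0146, 0.1698]
tool_rot: [3.129, 0.985, 0.142]
contact_force: [-26.1, -3.4, 27.6]
opening: 0.0283
```

```bash
python3 - <<'E'
from h import *
o,R=show();lean(R)
E
```

```text
t 19.6 pos [ 0.6317 -0.0146  0.1698] q [-0.253  0.353  1.853  0.525  0.439  0.741] open 0.0283 F [-26.1  -3.4  27.6]
x [ 0.547  0.078 -0.833] y [ 0.152 -0.988  0.007] z [-0.823 -0.13  -0.553]
lean 33.5 az 8.1
```

This one is caught too. I'll release, retreat and check both knobs.

Emit:
{"method": "send_rows", "body": {"motion": [{"hand":-1,"slide":[-1.5,0,-1],"spin":0},{"hand":1,"slide":[0,0,0],"spin":0},{"hand":1,"slide":[0,0,0],"spin":0},{"hand":1,"slide":[0,0,0],"spin":0},{"hand":1,"slide":[-20,0,0],"spin":0},{"hand":1,"slide":[-40,0,0],"spin":0},{"hand":1,"slide":[-40,0,0],"spin":0},{"hand":1,"slide":[-30,0,0],"spin":0}]}}

```text
time: 20.4
tool_pos: [0.5578, -0.0245, 0.2778]
tool_rot: [3.136, 0.995, 0.148]
contact_force: [-0.6, 1.5, -0.1]
opening: 0.0797
```

```bash
python3 - <<'E'
from h import *; from fk import *
from cell import vision
import cv2
o,R=show();lean(R)
for n in ("side","top"):
    p=vision.read_camera(n); w=cloud(p).reshape(-1,3)
    for nm,c in (("L",(.604,.175)),("R",(.619,-.014))):
        q=w[(np.hypot(w[:,0]-c[0],w[:,1]-c[1])<.012)&(w[:,2]<.215)&(w[:,2]>.14)]
        if len(q): print(n,nm,np.percentile(q[:,2],[50,90]).round(3),len(q))
    q=w[(np.hypot(w[:,0]-.589,w[:,1]-.08)<.03)&(w[:,2]<.18)&(w[:,2]>.15)]
    if len(q): print("tab",q.min(0).round(3),q.max(0).round(3))
    cv2.imwrite(f"pics/{n}4.png",cv2.resize(p["pixels"][80:300,120:400],None,fx=2.7,fy=2.7))
T=np.array([.589,.08,.150])+.019*R[:,0]
print("tab d",to(T,o,R)); print(ik(T,R,o["qpos"]))
E
```

```text
t 20.4 pos [ 0.5578 -0.0245  0.2778] q [-0.326  0.091  1.855  0.391  0.711  0.856] open 0.0797 F [-0.6  1.5 -0.1]
x [ 0.538  0.081 -0.839] y [ 0.152 -0.988  0.003] z [-0.829 -0.129 -0.544]
lean 33.0 az 8.5
side L [0.19  0.196] 123
side R [0.186 0.197] 110
tab [0.582 0.065 0.15 ] [0.598 0.097 0.171]
top L [0.196 0.197] 151
top R [0.196 0.198] 150
tab [0.583 0.071 0.15 ] [0.596 0.093 0.173]
tab d [151.4 -98.9  30.2]
(array([-0.04961614,  0.36535751,  1.95667933,  0.40433978,  0.28      ,
        1.00763518]), np.float64(0.0015664745241468214))
```

View pics/side4.png

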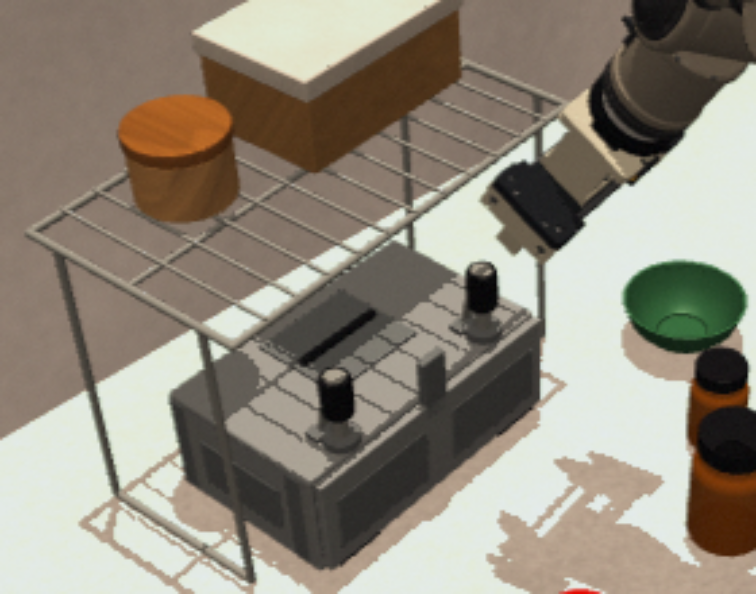

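Both knobs are up: their tops measure 0.196 m in both views and they show at crop (337,395) and (482,285). The tab is free at crop (432,375), centred at (0.590, 0.080). Next I'll take it.

Emit:
{"method": "send_rows", "body": {"motion": [{"hand":1,"slide":[0,-35,8],"spin":0},{"hand":1,"slide":[0,-35,8],"spin":0},{"hand":1,"slide":[10,-28,8],"spin":0},{"hand":1,"slide":[0,0,0],"spin":0}]}}

```text
time: 20.9
tool_pos: [0.53, 0.0711, 0.2561]
tool_rot: [3.131, 0.988, 0.14]
contact_force: [0.5, -0.4, -0.4]
opening: 0.0917
```

```bash
python3 - <<'E'
from h import *
o,R=show();lean(R)
T=np.array([.590,.080,.152])+.019*R[:,0]
print("tab d",to(T,o,R))
E
```

```text
t 20.9 pos [0.53   0.0711 0.2561] q [-0.084  0.059  1.961  0.231  0.564  1.177] open 0.0917 F [ 0.5 -0.4 -0.4]
x [ 0.545  0.077 -0.835] y [ 0.148 -0.989  0.006] z [-0.825 -0.127 -0.55 ]
lean 33.4 az 8.0
tab d [139.3  -0.5   6.6]
```

Emit:
{"method": "send_rows", "body": {"motion": [{"hand":1,"slide":[35,0,2],"spin":0},{"hand":1,"slide":[35,0,2],"spin":0},{"hand":1,"slide":[30,0,2],"spin":0},{"hand":1,"slide":[20,0,0],"spin":0},{"hand":1,"slide":[0,0,0],"spin":0}]}}

```text
time: 21.4
tool_pos: [0.5951, 0.0795, 0.1476]
tool_rot: [3.127, 0.987, 0.139]
contact_force: [0.5, -0.5, 0.6]
opening: 0.0918
```

```bash
python3 - <<'E'
from h import *
o,R=show();lean(R)
T=np.array([.590,.080,.152])+.019*R[:,0]
print("tab d",to(T,o,R))
E
```

```text
t 21.4 pos [0.5951 0.0795 0.1476] q [-0.05   0.335  1.966  0.378  0.284  1.034] open 0.0918 F [ 0.5 -0.5  0.6]
x [ 0.546  0.076 -0.834] y [ 0.15  -0.989  0.008] z [-0.824 -0.13  -0.551]
lean 33.4 az 7.9
tab d [12.5 -1.2  1.7]
```

Emit:
{"method": "send_rows", "body": {"motion": [{"hand":1,"slide":[8,-1,1],"spin":0},{"hand":0,"slide":[4,0,1],"spin":0},{"hand":-1,"slide":[0,0,0],"spin":0},{"hand":-1,"slide":[0,0,0],"spin":0},{"hand":-1,"slide":[0,0,0],"spin":0},{"hand":-1,"slide":[0,0,0],"spin":0},{"hand":-1,"slide":[0,0,0],"spin":0},{"hand":-1,"slide":[0,0,0],"spin":0}], "grip_force": 20}}

```text
time: 22.2
tool_pos: [0.6028, 0.0792, 0.144]
tool_rot: [3.129, 0.988, 0.141]
contact_force: [0.2, -0.5, 0.1]
opening: 0.0406
```

Emit:
{"method": "send_rows", "body": {"motion": [{"hand":-1,"slide":[0,0,0],"spin":0},{"hand":-1,"slide":[0,0,0],"spin":0}]}}

```text
time: 22.4
tool_pos: [0.6029, 0.0785, 0.1441]
tool_rot: [3.128, 0.987, 0.139]
contact_force: [-0.3, -4.0, -0.9]
opening: 0.03
```

```bash
python3 - <<'E'
from h import *
o,R=show();lean(R)
n=np.array([-.997,-.078,0])
print("10mm pull",(R.T@n*10).round(1), "down10",(R.T@[0,0,-10]).round(1))
E
```

```text
t 22.4 pos [0.6029 0.0785 0.1441] q [-0.052  0.353  1.95   0.383  0.283  1.028] open 0.03 F [-0.3 -4.  -0.9]
x [ 0.545  0.076 -0.835] y [ 0.15  -0.989  0.008] z [-0.825 -0.129 -0.551]
lean 33.4 az 8.0
10mm pull [-5.5 -0.7  8.3] down10 [ 8.3 -0.1  5.5]
```

Emit:
{"method": "send_rows", "body": {"motion": [{"hand":-1,"slide":[-5,-0.5,8],"spin":0},{"hand":-1,"slide":[-5,-0.5,8],"spin":0},{"hand":-1,"slide":[-4,-0.5,9],"spin":0}]}}

```text
time: 22.7
tool_pos: [0.5707, 0.0759, 0.1418]
tool_rot: [3.14, 1.006, 0.153]
contact_force: [4.9, 3.7, -15.0]
opening: 0.0297
```

```bash
python3 - <<'E'
from h import *
o,R=show();lean(R)
n=np.array([-.997,-.078,0])
print("10mm pull",(R.T@n*10).round(1), "down10",(R.T@[0,0,-10]).round(1))
E
```

```text
t 22.7 pos [0.5707 0.0759 0.1418] q [-0.066  0.31   2.018  0.429  0.284  0.968] open 0.0297 F [  4.9   3.7 -15. ]
x [ 0.529  0.082 -0.845] y [ 0.154 -0.988  0.001] z [-0.834 -0.131 -0.535]
lean 32.4 az 8.8
10mm pull [-5.3 -0.8  8.4] down10 [ 8.4 -0.   5.4]
```

The front follows, at about 0.22 rad. I'll take it a little further, following the arc.

Emit:
{"method": "send_rows", "body": {"motion": [{"hand":-1,"slide":[0,-0.5,12],"spin":0},{"hand":-1,"slide":[0,-0.5,12],"spin":0},{"hand":-1,"slide":[1,-0.5,12],"spin":0}]}}

```text
time: 23.0
tool_pos: [0.5384, 0.0735, 0.1315]
tool_rot: [-3.115, 1.03, 0.19]
contact_force: [9.8, 10.8, -16.6]
opening: 0.0307
```

```bash
python3 - <<'E'
from h import *
o,R=show();lean(R)
E
```

```text
t 23.0 pos [0.5384 0.0735 0.1315] q [-0.09   0.283  2.089  0.533  0.285  0.84 ] open 0.0307 F [  9.8  10.8 -16.6]
x [ 0.506  0.097 -0.857] y [ 0.166 -0.986 -0.014] z [-0.847 -0.136 -0.515]
lean 31.0 az 10.9
```

Emit:
{"method": "send_rows", "body": {"motion": [{"hand":1,"slide":[0,0,0],"spin":0},{"hand":1,"slide":[-2,0,-2],"spin":0},{"hand":1,"slide":[-15,0,-10],"spin":0},{"hand":1,"slide":[-40,0,-10],"spin":0},{"hand":1,"slide":[-40,0,0],"spin":0},{"hand":1,"slide":[-40,0,0],"spin":0}]}}

```text
time: 23.6
tool_pos: [0.4855, 0.0615, 0.2636]
tool_rot: [-3.119, 1.033, 0.183]
contact_force: [-0.2, 0.2, 0.1]
opening: 0.0742
```

```bash
python3 - <<'E'
from h import *
from cell import vision
import cv2
o,R=show();lean(R)
for n in ("side","top"):
    p=vision.read_camera(n); cv2.imwrite(f"pics/{n}5.png",p["pixels"])
E
```

```text
t 23.6 pos [0.4855 0.0615 0.2636] q [-0.138 -0.025  2.001  0.264  0.668  1.106] open 0.0742 F [-0.2  0.2  0.1]
x [ 0.504  0.093 -0.859] y [ 0.163 -0.987 -0.011] z [-0.848 -0.134 -0.512]
lean 30.8 az 10.5
```

View pics/side5.png

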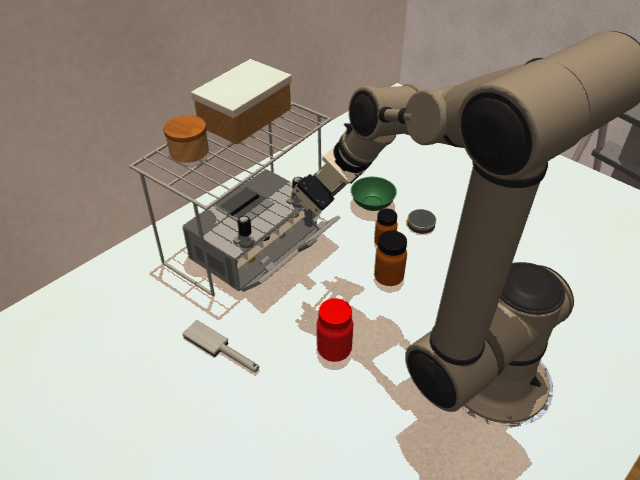

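The front is sinking, with its edge along (250,280) to (335,220). I'll back off and give it time.

Emit:
{"method": "send_rows", "body": {"motion": [{"hand":1,"slide":[-40,0,0],"spin":0},{"hand":1,"slide":[-40,0,0],"spin":0},{"hand":1,"slide":[-40,0,0],"spin":0},{"hand":1,"slide":[0,0,0],"spin":0},{"hand":1,"slide":[0,0,0],"spin":0},{"hand":1,"slide":[0,0,0],"spin":0},{"hand":1,"slide":[0,0,0],"spin":0},{"hand":1,"slide":[0,0,0],"spin":0}]}}

```text
time: 24.5
tool_pos: [0.4242, 0.0481, 0.3739]
tool_rot: [-3.133, 1.02, 0.166]
contact_force: [-0.0, -0.6, 0.5]
opening: 0.0918
```

Emit:
{"method": "send_rows", "body": {"motion": [{"hand":1,"slide":[0,0,0],"spin":0},{"hand":1,"slide":[0,0,0],"spin":0},{"hand":1,"slide":[0,0,0],"spin":0},{"hand":1,"slide":[0,0,0],"spin":0},{"hand":1,"slide":[0,0,0],"spin":0},{"hand":1,"slide":[0,0,0],"spin":0},{"hand":1,"slide":[0,0,0],"spin":0}]}}

```text
time: 25.2
tool_pos: [0.4244, 0.0483, 0.3716]
tool_rot: [-3.13, 1.025, 0.169]
contact_force: [0.2, -0.3, 0.7]
opening: 0.0918
```

```bash
cat > chk.py <<'E'
from h import *
from cell import vision
import cv2,sys
o,R=show();lean(R)
for n in ("side","top"):
    p=vision.read_camera(n); cv2.imwrite(f"pics/{n}{sys.argv[1]}.png",p["pixels"]); w=cloud(p).reshape(-1,3)
    for nm,c in (("L",(.604,.175)),("R",(.619,-.014))):
        q=w[(np.hypot(w[:,0]-c[0],w[:,1]-c[1])<.012)&(w[:,2]<.215)&(w[:,2]>.14)]
        if len(q): print(n,"knob",nm,np.percentile(q[:,2],[50,90]).round(3),len(q))
    u=np.array([-.997,-.078]); v=np.array([-.078,.997]); d=w[:,:2]-[.590,.080]
    a=d@u;b=d@v
    for lo,hi,hb in ((.02,.05,.14),(.06,.09,.14),(.11,.15,.012)):
        m=(a>lo)&(a<hi)&(abs(b)<hb)&(w[:,2]<.2)
        if m.any(): print(n,"front",lo,hi,np.percentile(w[m,2],[10,50,90]).round(4),m.sum())
    for nm,c,r,z0,z1 in (("jar",(.45,-.16),.05,.085,.11),("bowl",(.568,-.254),.09,.04,.06),("tin",(.416,-.281),.06,.015,.035)):
        q=w[(np.hypot(w[:,0]-c[0],w[:,1]-c[1])<r)&(w[:,2]<z1)&(w[:,2]>z0)]
        if len(q): print(n,nm,((q.min(0)+q.max(0))/2).round(3),len(q), "ztop",np.percentile(q[:,2],[5,95]).round(3))
    q=w[(abs(w[:,0]-.48)<.14)&(w[:,1]>.32)&(w[:,1]<.44)&(w[:,2]>.012)&(w[:,2]<.04)]
    if len(q): print(n,"brush",((q.min(0)+q.max(0))/2).round(3),q.min(0).round(3),q.max(0).round(3))
E
python3 chk.py 6
```

```text
t 25.2 pos [0.4244 0.0483 0.3716] q [-0.217 -0.249  1.882  0.234  1.009  1.122] open 0.0918 F [ 0.2 -0.3  0.7]
x [ 0.512  0.088 -0.855] y [ 0.158 -0.987 -0.006] z [-0.844 -0.132 -0.519]
lean 31.3 az 9.7
side knob L [0.19  0.197] 99
side knob R [0.187 0.197] 105
side front 0.02 0.05 [0.0136 0.0168 0.0198] 943
side front 0.06 0.09 [0.0137 0.0169 0.0277] 925
side front 0.11 0.15 [-0.0012  0.0159  0.0193] 144
side jar [ 0.445 -0.158  0.092] 249 ztop [0.089 0.098]
side bowl [ 0.57  -0.254  0.048] 334 ztop [0.041 0.052]
side tin [ 0.418 -0.28   0.023] 475 ztop [0.018 0.028]
side brush [0.481 0.375 0.019] [0.381 0.343 0.012] [0.581 0.407 0.026]
top knob L [0.196 0.198] 152
top knob R [0.196 0.198] 150
top front 0.02 0.05 [0.015  0.0172 0.0192] 1881
top front 0.06 0.09 [0.0152 0.0173 0.0196] 1867
top front 0.11 0.15 [0.0151 0.0174 0.0191] 181
top jar [ 0.444 -0.159  0.092] 596 ztop [0.092 0.097]
top bowl [ 0.568 -0.255  0.047] 705 ztop [0.041 0.052]
top tin [ 0.416 -0.281  0.022] 1166 ztop [0.021 0.026]
top brush [0.481 0.374 0.019] [0.381 0.342 0.012] [0.581 0.406 0.025]
```

```bash
ls pics
```

```text
crop0.png
crop1.png
side0.png
side1.png
side2.png
side3.png
side4.png
side5.png
side6.png
top0.png
top1.png
top4.png
top5.png
top6.png
```

View pics/side6.png

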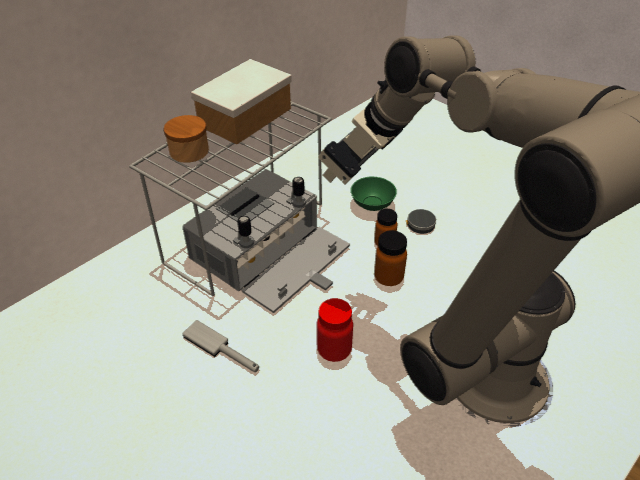

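View pics/top6.png

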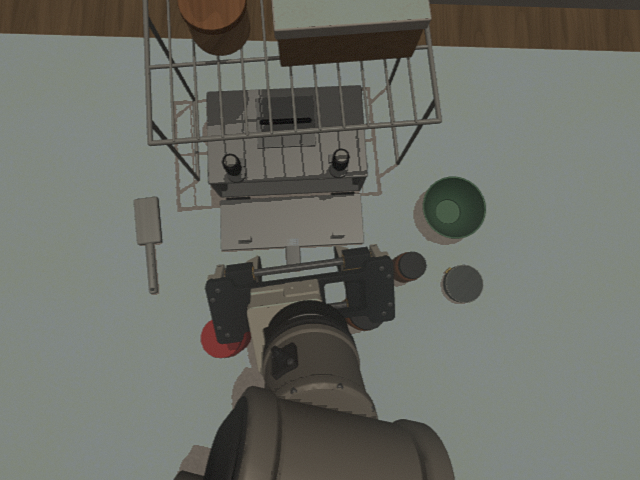

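The front lies flat on the board: top (292,222), at a uniform 17 mm from hinge to tab in both views. Both knobs are up at 0.196 m, and the jar stands at top (410,266), side (387,228). The bowl, brush and tin have not moved. I'm handing in.

```bash
python3 -c "
from cell import job; print(job.hand_in())"
```

```text
the job is handed in; nothing more can be done
None
```

The organizer is open: both knobs are caught up, the front lies flat, and I handed the job in at about 25 s of the 61 s.

**What I did:**
- **Jar:** I set the smaller amber jar upright near (0.445, −0.16). It is about 70 mm from the front and nothing touches it.
- **Lean:** The rows cannot tilt the tool directly, so I pushed the arm against its upper reach limit until the gripper leaned about 34°.
- **Knobs:** I pulled each one about 27 mm to its stop. Easing down about 4 mm showed the catch holding.
- **Front:** I took the tab, drew the front down to about 0.45 rad and let it sink the rest of the way.

**Last checks, both cameras:**
- **Knobs:** both tops are at about 196 mm, against about 172 mm at the start, so they are lifted about 23 mm.
- **Front:** the height is a uniform 17 mm from hinge to tab, so it is flat.
- **Jar:** it stands upright, with the cap level at about 95 mm.
- **Others:** the bowl, lint brush and tin are within about 2 mm of where they were.

**Readings that disagreed:**
- **Knob grasp:** the left knob sat about 3 mm further right than I had measured, but the grip still held.
- **Joint 3:** during the lean it read 0.036 rad, just under the stated minimum of 0.04. No fault was reported, but I can't tell whether it counts as passing a range.

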